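Put the jigger away in the lift-top bar compartment

ROBOT

A 6-joint arm with a two-finger parallel gripper is mounted at the origin on the work surface. World frame = base frame: x ahead of the robot, y to its left, z up, the work surface at z = 0. Lengths are in m, angles in degrees, forces in N, time in s.
With the tool pointing down it reaches from about 0.35 to 0.875 m from the base axis. Payload 4.2 kg.
Tool frame: the origin (TCP) lies midway between the tips of the shut fingers; the grasp point (between the pads) lies r.pinch_z behind it (r.pinch_z is the distance from the TCP to the grasp point, in m); z points along the fingers, y is the direction in which the jaws open and shut (so a half turn about z gives the same grasp; the last joint's range is limited). The gripper opens to 87 mm and grips with 3 to 60 N. Pads are 19 mm wide; open, the fingers measure 117 mm over their backs; the gripper's body (75 mm by 190 mm) begins 51 mm behind the grasp point.
Start: joints at [79.676, 22.042, 0.453, 0, -68.411, -14.817], TCP at [0.265, 0.566, 0.223] pointing down, gripper open.
Joint ranges: [-179.83, 179.83], [-69.29, 118.12], [-61.27, 80.66], [-181.25, 117.63], [-171.15, -9.14], [-177.46, 177.46]. Speed limits (degrees/s): [159.86, 159.86, 180, 180, 180, 180].

INTERFACE

Orientations are given as a 3x3 rotation matrix whose columns are the frame's x, y, z axes.
In Python, from station import r gives the robot as it stands. The module is installed in compiled form; this text tells all that it offers.
- The arm moves only by the tool play_rows, never from a script. Its argument "deltas" is a list of rows, each a list of 7 numbers: the shift along the tool's x, y, z in units of 25 mm (1.0 is 25 mm), then the turn, a rotation vector about the tool's x, y, z in units of 5 degrees (1.0 is 5 degrees), then the finger opening in mm, from 0 to 87. In form: [[tx, ty, tz, wx, wy, wz, fingers], ...]. A call has 1 to 12 rows; each row is the pose to reach, as a shift and turn from the pose commanded when the call began, along the tool's axes at that moment; what a row does not reach only later rows make up. A row lasts 1/10 s, in which the tool goes at most 50 mm and 8.59 degrees, less where a joint would pass 70% of its speed; a pose out of reach is approached as far as the arm can. A call with a gripper value outside its range is refused whole. The fingers move at their own pace and stop on an object; the grip force is fixed at half the most. Time passes only in rows, so rows that repeat a pose let the fingers close. It gives the time, the measured TCP pose, the force and the opening at its end, in the units of the state.
- r.sense(): the state, without advancing time (a new reading comes with each control period).
- r.capture(name): name is "scene" or "top"; returns a dict with "pixels" (480x640x3 uint8, red, green, blue), "camera_matrix" (3x3 intrinsics, pixels), "R" (3x3) and "t" (3): a world point X has camera coordinates R X + t. Camera axes: x right, y down, z forward; pixel columns grow to the right and rows downward; lengths in m; the calibration is good to about 2 mm. A picture is of the moment at which its call begins. There is no depth.
- r.finish_job(): hands the job in, once; it reports no verdict.
Trained networks look in the newest picture that a camera, given by its name, has taken for a name from the list of things; names that differ only in an ending like _2 or _b are one class to them, and where a whole thing is asked for, a point or a joint stands for the part that bears it (a point fixed in the world has none). Each returns a list of dicts, best first, with "score" (0 to 1); they miss things now and then, are a little off and sometimes report something else, mostly with a low value. They report only what shows in the picture. A call takes as long as a camera call. They do not tell look-alikes from the thing itself.
- r.spot_in(camera, target): "centre" ([x, y, z] in m, in world coordinates, good to about 4 mm: the middle of the surface that is visible of it).
- r.cut_out(camera, target): "region" (480x640 bool, what is visible of it).
The state is a dict: "time_s": time; "joints": joint angles; "joint_velocities": joint speeds; "effort": joint torques, N m; "tcp_pos": TCP position; "ee_rot": TCP orientation; "wrist_force": force on the tool from outside, world axes, zero at the start; "moment": the same for the moment, N m; "gripper_width": opening from 0.0 (shut) to 1.0 (fully open).
Only numpy, scipy, OpenCV 4.12 (cv2) and the standard library are available. Lean on these libraries where they do the work, as an engineer would, in place of code of your own. Each camera call takes 0.05 s, during which the arm holds its last target.

TASK

Put the steel jigger away in the cream lift-top bar compartment: raise the lid just until the folding stay inside snaps past straight and locks, without wrenching the lid against the stay, let go, and stand the jigger upright on the compartment floor, clear of the stay. Then push the stay's knuckle back past straight to break the lock, and let the lid down gently, never dropping it, until it is fully shut. Leave the olive dish, wine glasses and decanter where they are.

Things in the scene. Friction and masses are not known exactly. Their poses are not given: they have to be found in the camera images.
- case: cream lift-top bar compartment fixed on the counter, 200 mm deep, 360 mm wide, 106 mm high under its lid; the origin is the centre of its underside, x points level from the handle side to the hinge side, y to the left along the handle, z up. Walls and floor 12 mm thick (inner floor at z = 12 mm, free inside x -88 to 88, y -168 to 168 mm); the front wall is 68 mm high, the other three 106 mm. The stay and its knob sweep the strip with y above 130 mm.
- lid (a joint): lid angle in rad: 0 shut, grows as the front edge goes up and back. The lid (16 mm board, 36 mm front apron, about 0.55 to 0.85 kg) turns on a hinge with stiff friction: left alone it stays put above about 70 degrees but drops from well below that. The straight stay stops it somewhere between 70 and 83 degrees, not known beforehand: it must be felt.
- lid_hinge (a point): middle of the hinge line, on the upper back edge of the case, 106 mm above the counter; the line runs along the case's y
- handle (a point): middle of the lid's round steel bar handle: 12 mm thick, 120 mm long along the case's y, its axis 40 mm in front of the lid's apron, held by two 8 mm posts at 50 mm either side of the middle. 240 mm from the hinge line along the lid and 6 mm below the lid's underside plane, so 100 mm above the counter when shut; a finger fits between bar and apron, and the bar can turn between the fingers as the lid swings
- stay (a joint): bend of the brass folding stay on the left wall inside the case, in rad: about 0 (plus or minus 0.3) folded with the lid shut, 2.74 when its two 68 mm links are in line, stop at 2.94 = snapped past straight and locked. A light spring snaps it from straight into the lock once the lid has been raised right to the stop and is let off. It is broken again once it is below about 2.55
- knuckle (a point): middle of the thumb knob where the stay's two links meet, brass, 16 mm thick, 22 mm long, lying along the case's y. With the stay locked it stands about 140 mm above the counter; the lock is broken by pushing it lightly (under 5 N) toward the hinge and down (about 0.8 along the case's x, 0.6 down) some 15 to 25 mm, and it then folds on down and back as the lid is lowered
- lid_pin (a point): on the lid's underside, the pin axis of the stay's upper link, 90 mm from the hinge line; in the side view it lies 68 mm from the knuckle, more only when the stay is being stretched by wrenching the lid up, less only when the lid is forced down on the locked stay
- jigger_mid (a point): half-way up the steel jigger, a small double measuring cup 85 mm high standing on its 41 mm wide lower cup; narrow neck at mid height, upper cup 35 to 38 mm wide from 8 mm to 42 mm above this point; 0.10 to 0.16 kg; z along its length
- dish: white ceramic olive dish, 92 mm wide, 35 mm high, origin under its centre; to be left alone
- glass_a: stemmed wine glass, 190 mm high, standing beside the case; origin under its foot; to be left alone
- glass_b: second wine glass, the same; to be left alone
- decanter: glass decanter with a ball stopper, 90 mm wide, 202 mm high, standing beside the case; origin under its foot; to be left alone
Not all that is in view belongs to the job. Of the things like the part that bears jigger_mid, leave any that is pink or turquoise; of the rest the larger one is meant.

How it is judged (in metres and radians):
On the way, in this order (a step that is already met when the one before it is completed fails the run):
1. the lid is up with its stay locked past straight, and the fingers have let go of it (value of joint stay above 2.84 rad and value of joint lid above 1.2 rad and contact force between the fingers and lid below 0.3 N and velocity of joint lid between -0.05 and 0.05 rad/s), for 0.2 s.
2. the jigger stands released on the compartment floor, clear of the stay, while the stay is still locked (x of jigger_mid in the frame of case between -0.075 and 0.075 m and y of jigger_mid in the frame of case between -0.15 and 0.11 m and z of jigger_mid in the frame of case between 0.045 and 0.06 m and angle between jigger_mid's own z axis and vertical below 0.2 rad and value of joint stay above 2.84 rad and value of joint lid above 1.2 rad and contact force between the fingers and jigger below 0.1 N), for 0.2 s.
At the end, for the whole second after the job is handed in: the lid is shut (under 0.03 rad) and still, the jigger stands upright (within 0.2 rad) on the compartment floor clear of the stay, and dish, glasses and decanter are within 30 mm of where they stood (value of joint lid below 0.03 rad and velocity of joint lid between -0.05 and 0.05 rad/s and x of jigger_mid in the frame of case between -0.075 and 0.075 m and y of jigger_mid in the frame of case between -0.15 and 0.11 m and z of jigger_mid in the frame of case between 0.045 and 0.06 m and angle between jigger_mid's own z axis and vertical below 0.2 rad and distance of each of dish, glass_a, glass_b, decanter from where it was at the start of the episode below 0.03 m); the robot touches nothing.
It fails at once if the lid drops or slams: it swings down faster than 1.6 rad/s (velocity of joint lid below -1.6 rad/s).
It fails at once if the stay is wrenched: the lid is forced up or down against it so that it gives by more than 1.5 mm (value of joint lid above 1 rad and (distance between knuckle and lid_pin above 0.0695 m or distance between knuckle and lid_pin below 0.0665 m)).
It fails at once if dish, glass or decanter pushed over 30 mm away or tipped over 0.3 rad (distance of any of dish, glass_a, glass_b, decanter from where it was at the start of the episode above 0.03 m or angle between any of dish, glass_a, glass_b, decanter's own z axis and vertical above 0.3 rad).
It also fails if it takes over 72 s, if anything falls off the work surface, if the arm or the gripper's body presses on something with over 40 N, if the wrist force passes 120 N, or if a joint passes its speed limit or range.

## Working session

There is one attempt and no reset: what is moved stays moved. The work goes in short steps, Python scripts to look and compute and a tool call to move; the robot and the scene stay as the last step left them, time stands still between calls to the robot, and variables do not carry over. Pictures are saved under pics/ and viewed, and the job is handed in when it is done.

Besides the shell and the picture viewer there is one more tool, called after "Emit:" as name(argument=value, ...) on one line, values as JSON. play_rows: Moves the arm, as the interface text tells. Its arguments: {"type":"object","properties":{"deltas":{"type":"array","items":{"type":"array","items":{"type":"number"}}}},"required":["deltas"]}

```bash
mkdir -p pics; ls
python3 - <<'E'
from station import r
import cv2
print(r.sense(), r.pinch_z)
for c in ("scene","top"):
    d=r.capture(c); cv2.imwrite(f"pics/{c}0.png",d["pixels"][:,:,::-1]); print(c,d["camera_matrix"].tolist(),d["R"].tolist(),d["t"].tolist())
    for n in ["case","lid","lid_hinge","handle","jigger_mid","dish","glass_a","decanter","knuckle"]:
        try: print(n,[(round(q["score"],2),[round(float(x),3) for x in q["centre"]]) for q in r.spot_in(c,n)])
        except Exception as e: print(n,e)
E
```

```text
pics
{'time_s': 0.0, 'joints': array([ 7.96759535e+01,  2.20915587e+01,  3.81558958e-01, -2.97132422e-02,
       -6.84130136e+01, -1.48157790e+01]), 'joint_velocities': array([-0.04106528,  0.06233142, -0.05175091, -0.01219147, -0.02089062,
        0.12671141]), 'effort': array([-7.13766872e-05, -3.90666318e+01,  1.87401724e+01,  4.21971023e+00,
        1.10464587e-02, -1.97170575e-04]), 'tcp_pos': array([0.26524959, 0.56525911, 0.2214615 ]), 'ee_rot': array([[ 9.05192468e-01, -4.25001008e-01, -8.59176811e-04],
       [-4.25001868e-01, -9.05190206e-01, -2.02576044e-03],
       [ 8.32317931e-05,  2.19885484e-03, -9.99997579e-01]]), 'wrist_force': array([-0.1875855 , -0.54718302,  0.45617848]), 'moment': array([ 0.02916641,  0.00286433, -0.02906675]), 'gripper_width': 1.0035594738930034} 0.0187
scene [[463.1778272908865, 0.0, 328.5943680278388], [0.0, 463.1778272908865, 233.42544391763906], [0.0, 0.0, 1.0]] [[0.16285324947086527, 0.9864954339962386, -0.017480784918091304], [0.671817488062316, -0.12384619126204616, -0.7302899312215144], [-0.7225926112758274, 0.10718619134224863, -0.6829
[... 790 characters left out ...]
165434629104553], [-0.9839207729902939, 0.0088863801161021, -0.17838426143192737], [0.17856240856346778, 0.02701300950419618, -0.9835577072879552]] [-0.023614189949324186, 0.5790619302947572, 0.8054555929390117]
case [(0.92, [0.625, -0.028, 0.122])]
lid [(0.84, [0.634, -0.027, 0.122])]
lid_hinge [(0.61, [0.625, -0.027, 0.125])]
handle [(0.97, [0.632, -0.025, 0.119])]
jigger_mid [(0.98, [0.439, -0.335, 0.049]), (0.83, [0.429, -0.236, 0.044]), (0.7, [0.449, -0.405, 0.036]), (0.58, [0.369, -0.369, 0.036])]
dish [(0.94, [0.439, 0.325, 0.019]), (0.17, [0.63, -0.023, 0.12])]
glass_a [(0.67, [0.613, 0.339, 0.139]), (0.67, [0.568, -0.416, 0.138])]
decanter [(0.77, [0.599, -0.314, 0.112])]
knuckle []
```

View pics/scene0.png

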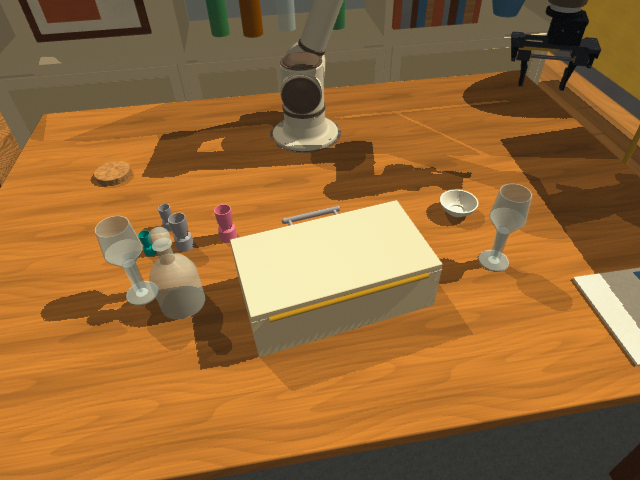

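View pics/top0.png

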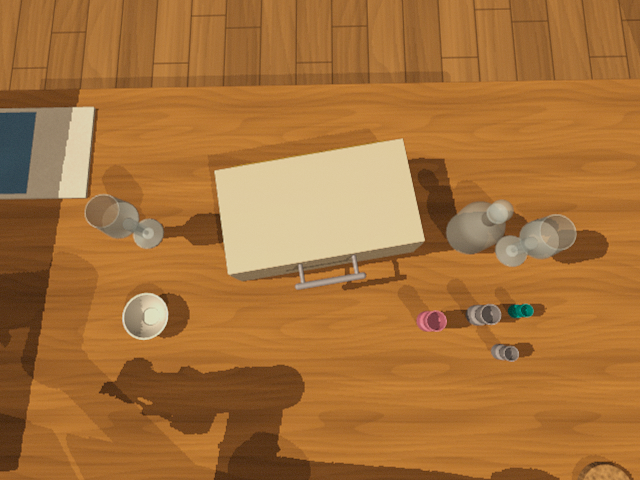

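```bash
cat > h.py <<'E'
import numpy as np, cv2
from station import r
from scipy.optimize import least_squares
def ray(d,uv):
    K,R,t=map(np.array,(d["camera_matrix"],d["R"],d["t"]))
    v=R.T@np.linalg.inv(K)@np.array([*uv,1.]); return -R.T@t, v/np.linalg.norm(v)
def proj(d,X):
    K,R,t=map(np.array,(d["camera_matrix"],d["R"],d["t"]))
    c=(R@np.asarray(X,float).T).T+t; p=(K@c.T).T; return p[:,:2]/p[:,2:]
def onplane(d,uv,z):
    o,v=ray(d,uv); return o+v*(z-o[2])/v[2]
def tri(obs):
    A=np.zeros((3,3));b=np.zeros(3)
    for d,uv in obs:
        o,v=ray(d,uv);P=np.eye(3)-np.outer(v,v);A+=P;b+=P@o
    X=np.linalg.solve(A,b); return X,[proj(d,[X])[0]-uv for d,uv in obs]
E
python3 - <<'E'
from h import *
for c,boxes in (("scene",[(130,190,250,280),(220,190,450,350)]),("top",[(400,280,560,380),(200,130,440,300)])):
    d=r.capture(c); im=d["pixels"][:,:,::-1]
    for i,(a,b,e,f) in enumerate(boxes):
        s=min(800/(e-a),600/(f-b)); cv2.imwrite(f"pics/{c}_c{i}.png",cv2.resize(im[b:f,a:e],None,fx=s,fy=s,interpolation=cv2.INTER_CUBIC)); print(c,i,s)
E
```

```text
scene 0 6.666666666666667
scene 1 3.4782608695652173
top 0 5.0
top 1 3.3333333333333335
```

View pics/scene_c0.png

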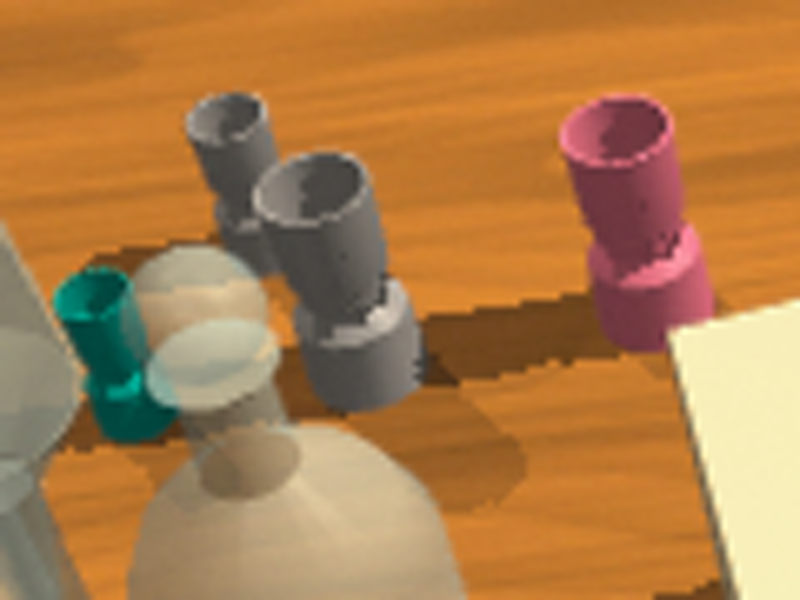

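View pics/scene_c1.png

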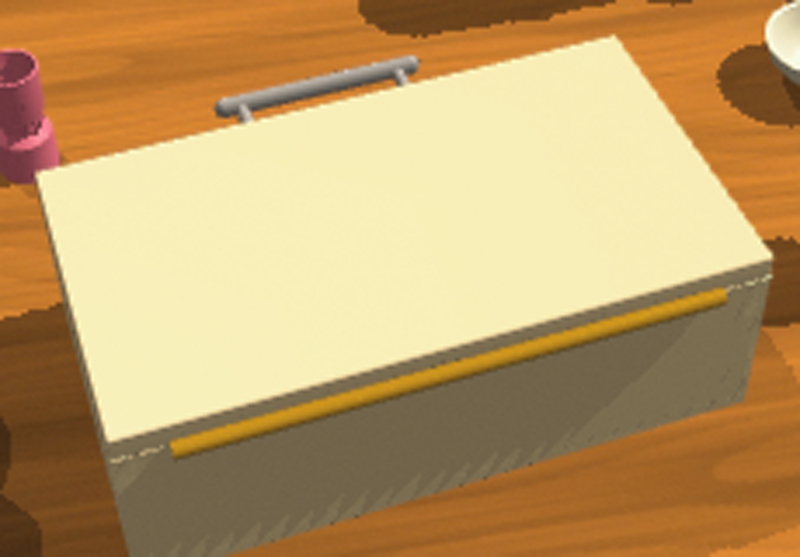

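View pics/top_c0.png

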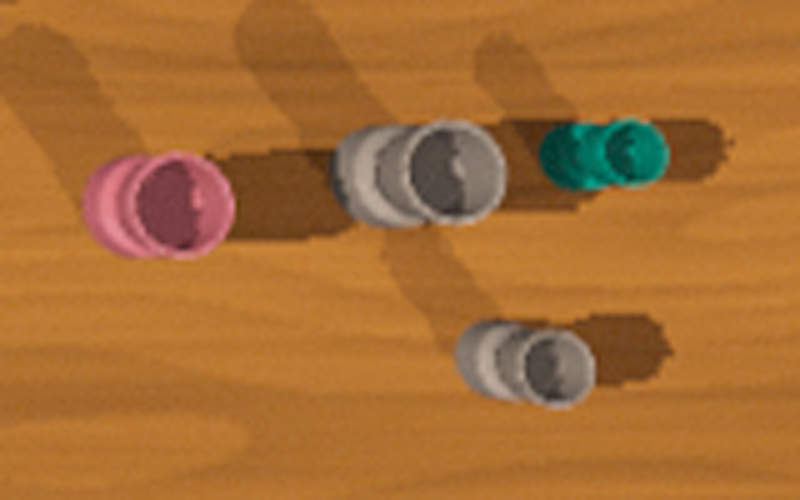

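View pics/top_c1.png

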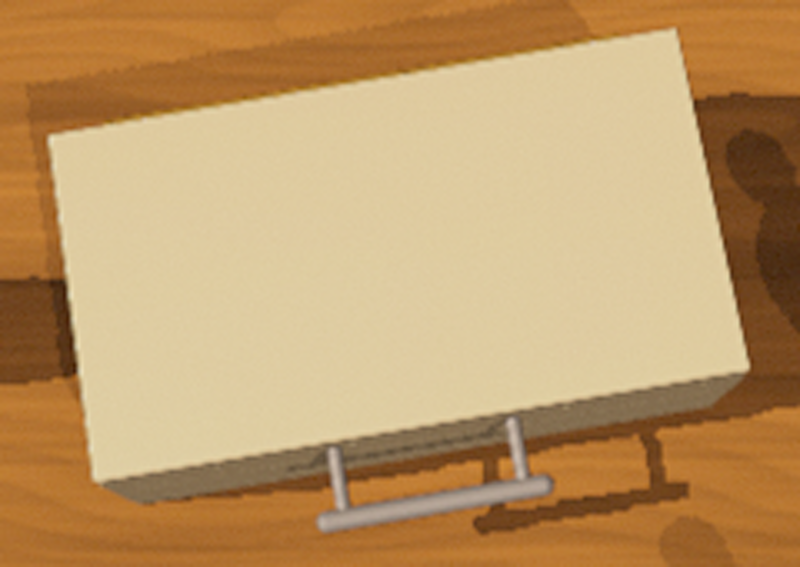

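Run:
```python
from h import *
S=r.capture("scene");T=r.capture("top")
P=np.array([[100,180,122],[100,-180,122],[-100,-180,122],[-100,180,122],[-140,60,100],[-140,-60,100]])/1000
t=np.array([[214.4,170.5],[403.1,138.4],[424.7,241.3],[228.5,274.6],[296.6,287.2],[364.7,275.5]])
s=np.array([[441.7,263.9],[250.8,317.1],[230.6,239.5],[396.8,200.6],[338.7,208.1],[283.8,220.8]])
def W(p,X=P):
    c,q=np.cos(p[3]),np.sin(p[3]); return X@np.array([[c,q,0],[-q,c,0],[0,0,1]])+p[:3]
f=lambda p:np.r_[(proj(T,W(p))-t).ravel(),(proj(S,W(p))-s).ravel()]
o=least_squares(f,[.7,0,0,0.],loss='soft_l1'); print(o.x,np.degrees(o.x[3]))
print(f(o.x).reshape(-1,2).round(1).tolist())
for i in range(6): print(tri([(T,t[i]),(S,s[i])])[0].round(4),W(o.x)[i].round(4))
print("jig",tri([(T,(490.4,314.4)),(S,(177,218.2))]))
for c,d in(("top",T),("scene",S)):
  for n in ["jigger_mid"]:
    for q in r.cut_out(c,n):
        m=q["region"]; ys,xs=np.nonzero(m); print(c,round(q["score"],2),m.sum(),xs.mean().round(1),ys.mean().round(1),xs.min(),xs.max(),ys.min(),ys.max())
np.save("case.npy",o.x)
```

```text
[ 0.63926666 -0.02314889 -0.00214868  0.16303633] 9.34129375709861
[[0.2, 0.1], [0.1, 0.1], [0.7, 0.0], [-0.3, 0.5], [1.9, -0.4], [-1.7, 0.2], [1.4, 0.2], [-0.0, 0.1], [-0.5, -0.4], [0.3, -0.8], [-0.6, 0.6], [1.0, 0.3]]
[0.7083 0.1695 0.1207] [0.7087 0.1707 0.1199]
[ 0.7672 -0.1844  0.1201] [ 0.7672 -0.1845  0.1199]
[ 0.57   -0.216   0.1189] [ 0.5698 -0.217   0.1199]
[0.5123 0.1377 0.1186] [0.5114 0.1382 0.1199]
[0.4904 0.0157 0.0985] [0.4914 0.0133 0.0979]
[ 0.5111 -0.1076  0.0993] [ 0.5109 -0.1051  0.0979]
jig (array([ 0.44012433, -0.33706331,  0.08210488]), [array([0.27802238, 0.0028215 ]), array([0.22416179, 0.03225563])])
top 0.96 640 483.4 315.0 466 501 305 325
top 0.74 365 504.9 352.6 492 518 344 361
top 0.67 518 431.4 321.1 417 446 311 331
scene 0.97 612 224.9 222.9 214 236 204 242
scene 0.77 235 146.0 243.5 138 155 230 255
scene 0.62 204 165.2 215.9 159 171 205 230
```

```bash
cat >> h.py <<'E'
from scipy.spatial.transform import Rotation as Ro
cx,cy,cz,cyaw=np.load("case.npy") if __import__("os").path.exists("case.npy") else (0,0,0,0)
ex=np.array([np.cos(cyaw),np.sin(cyaw),0]);ey=np.array([-np.sin(cyaw),np.cos(cyaw),0]);ez=np.array([0,0,1.])
def c2w(x,y,z): return np.array([cx,cy,0])+x*ex+y*ey+z*ez
def w2c(p): p=np.asarray(p)-np.array([cx,cy,0]); return np.array([p@ex,p@ey,p[2]])
def Rtool(tilt=0,flip=False,head=0):
    "tool y=-case x when tilt 0"
    R=np.column_stack([-ey,-ex,-ez]); 
    return R
def row(tp,tR,grasp=False):
    s=r.sense();R=s["ee_rot"];p=s["tcp_pos"]
    if grasp: tp=np.asarray(tp)-0.0 - (-tR[:,2])*0  + tR[:,2]*r.pinch_z
    d=R.T@(np.asarray(tp)-p)/0.025
    w=np.degrees(Ro.from_matrix(R.T@tR).as_rotvec())/5
    print("row",d.round(3).tolist(),w.round(3).tolist(),"grip",round(s["gripper_width"],3),"F",s["wrist_force"].round(2),"t",s["time_s"]); return d,w
E
python3 - <<'E'
from h import *
t=c2w(-.14,0,.19); print(t, c2w(-.14,0,.1)); row(t,Rtool(),True)
E
```

```text
[ 0.5011232  -0.04587299  0.19      ] [ 0.5011232  -0.04587299  0.1       ]
row [18.927, 18.145, 2.051] [0.0, -0.0, 11.104] grip 1.002 F [ 0.24 -0.47 -0.35] t 1.3
```

Emit:
play_rows(deltas=[[18.93,18.15,2.05,0,0,11.1,30],[18.93,18.15,2.05,0,0,11.1,30],[18.93,18.15,2.05,0,0,11.1,30],[18.93,18.15,2.05,0,0,11.1,30],[18.93,18.15,2.05,0,0,11.1,30],[18.93,18.15,2.05,0,0,11.1,30],[18.93,18.15,2.05,0,0,11.1,30],[18.93,18.15,2.05,0,0,11.1,30],[18.93,18.15,2.05,0,0,11.1,30],[18.93,18.15,2.05,0,0,11.1,30],[18.93,18.15,2.05,0,0,11.1,30],[18.93,18.15,2.05,0,0,11.1,30]])

```text
time_s: 2.5
tcp_pos: [0.4811, 0.0056, 0.1762]
ee_rot: [[0.163, -0.987, 0.001], [-0.987, -0.163, 0.0], [-0.0, -0.001, -1.0]]
wrist_force: [1.2, -0.3, 0.2]
gripper_width: 0.347
```

Run:
```python
from h import *
t=c2w(-.14,0,.12); row(t,Rtool(),True); print(r.sense()["tcp_pos"],r.sense()["joints"].round(1))
```

```text
row [2.164, -0.452, 2.995] [-0.015, 0.002, 0.008] grip 0.347 F [ 1.25 -0.35  0.24] t 2.5
[0.48106386 0.00563462 0.17616084] [ 20.1  10.4 -23.2   0.  -56.3 -10.7]
```

Emit:
play_rows(deltas=[[2.16,-0.45,0.2,0,0,0,30],[2.16,-0.45,0.2,0,0,0,30],[2.16,-0.45,0.2,0,0,0,30],[2.16,-0.45,0.2,0,0,0,30]])

```text
time_s: 2.9
tcp_pos: [0.5002, -0.0434, 0.1709]
ee_rot: [[0.163, -0.987, 0.0], [-0.987, -0.163, 0.0], [-0.0, -0.0, -1.0]]
wrist_force: [0.5, -0.4, -0.5]
gripper_width: 0.347
```

Run:
```python
from h import *
row(c2w(-.14,0,.1),Rtool(),True); print(r.sense()["tcp_pos"])
for c in("scene","top"):
    d=r.capture(c); im=d["pixels"][:,:,::-1].copy()
    cv2.imwrite(f"pics/{c}1.png",im)
```

```text
row [0.104, -0.021, 3.583] [-0.001, 0.002, 0.007] grip 0.347 F [ 0.51 -0.4  -0.52] t 2.9
[ 0.50017454 -0.04339976  0.17087205]
```

View pics/top1.png

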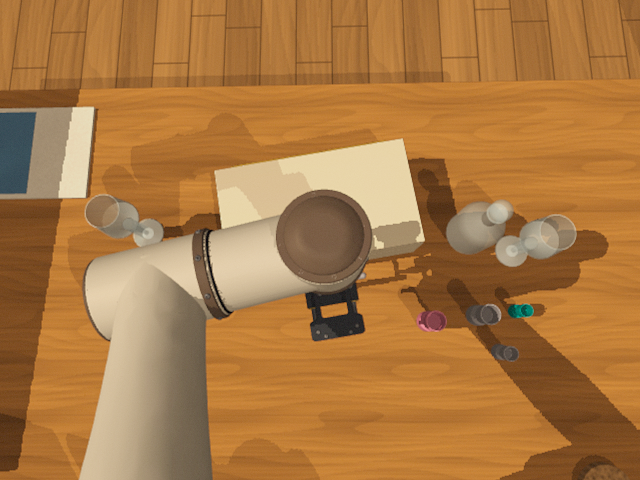

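View pics/scene1.png

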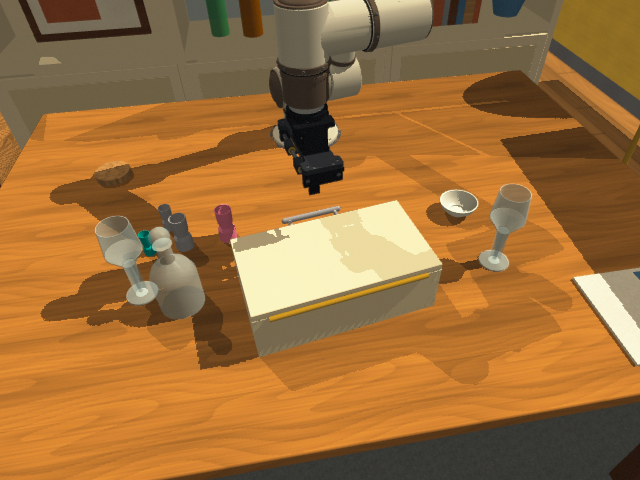

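Emit:
play_rows(deltas=[[0.08,-0.02,1.2,0,0,0,30],[0.08,-0.02,2.4,0,0,0,30],[0.08,-0.02,3.1,0,0,0,30],[0.08,-0.02,3.58,0,0,0,30],[0.08,-0.02,3.58,0,0,0,30]])

```text
time_s: 3.5
tcp_pos: [0.4999, -0.0446, 0.08]
ee_rot: [[0.165, -0.986, -0.003], [-0.986, -0.165, -0.001], [-0.0, 0.003, -1.0]]
wrist_force: [0.1, 0.3, -0.6]
gripper_width: 0.346
```

Run:
```python
from h import *
row(c2w(-.14,0,.1),Rtool(),True); print(r.sense()["tcp_pos"])
for c in("scene",):
    d=r.capture(c); im=d["pixels"][130:290,230:440,::-1].copy()
    cv2.imwrite(f"pics/{c}2.png",cv2.resize(im,None,fx=3.6,fy=3.6))
```

```text
row [0.059, -0.04, -0.051] [0.04, 0.0, 0.03] grip 0.346 F [ 0.08  0.25 -0.58] t 3.5
[ 0.49987953 -0.04459105  0.08002732]
```

View pics/scene2.png

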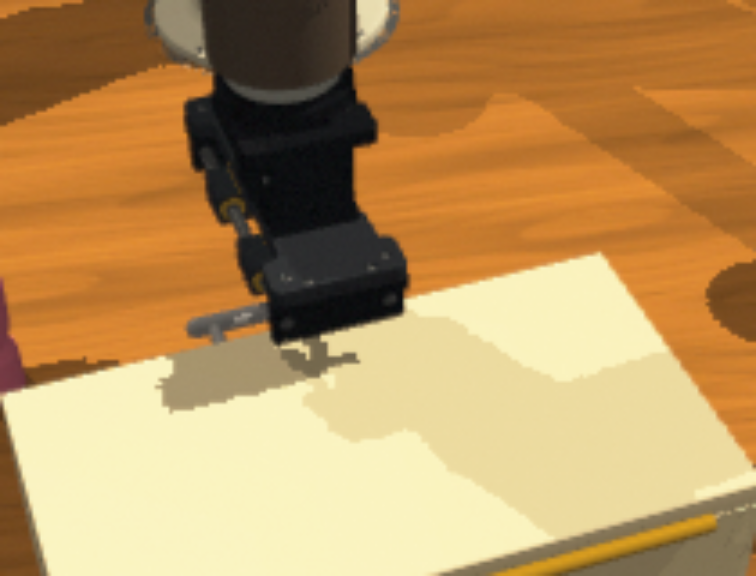

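Emit:
play_rows(deltas=[[0.0,-0.03,-0.04,0,0,0,16],[0.0,-0.03,-0.04,0,0,0,10],[0.0,-0.03,-0.04,0,0,0,10],[0.0,-0.03,-0.04,0,0,0,10],[0.0,-0.03,-0.04,0,0,0,10]])

```text
time_s: 4.05
tcp_pos: [0.5023, -0.0455, 0.0829]
ee_rot: [[0.163, -0.987, 0.001], [-0.987, -0.163, 0.0], [-0.0, -0.001, -1.0]]
wrist_force: [-0.1, 0.8, 2.5]
gripper_width: 0.128
```

```bash
cat >> h.py <<'E'
def arc(a0,angs,R=.24007):
    f=lambda a:np.array([R*np.cos(np.radians(181.43-a)),R*np.sin(np.radians(181.43-a))])
    for a in angs:
        d=f(a)-f(a0); print(a,[0,round(-d[0]/.025,2),round(-d[1]/.025,2)])
def lidang():
    s=r.sense();g=s["tcp_pos"]-s["ee_rot"][:,2]*r.pinch_z; c=w2c(g); v=c-np.array([.1,0,.106])
    print("grasp in case",c.round(4),"R",np.hypot(v[0],v[2]).round(4),"ang",(181.43-np.degrees(np.arctan2(v[2],v[0]))%360).round(2),"Fcase",[round(float(s["wrist_force"]@e),2) for e in (ex,ey,ez)],"M",s["moment"].round(2),"grip",round(s["gripper_width"],3),"t",s["time_s"])
E
python3 - <<'E'
from h import *
lidang(); arc(0,[1,2.5,5,8,11,14,17,20,23,26,29,30])
E
```

```text
grasp in case [-1.388e-01  1.000e-04  1.016e-01] R 0.2388 ang 0.37 Fcase [0.04, 0.8, 2.53] M [0.38 0.14 0.03] grip 0.128 t 4.05
1 [0, np.float64(0.0), np.float64(-0.17)]
2.5 [0, np.float64(0.0), np.float64(-0.42)]
5 [0, np.float64(-0.02), np.float64(-0.84)]
8 [0, np.float64(-0.06), np.float64(-1.34)]
11 [0, np.float64(-0.13), np.float64(-1.84)]
14 [0, np.float64(-0.23), np.float64(-2.33)]
17 [0, np.float64(-0.35), np.float64(-2.82)]
20 [0, np.float64(-0.5), np.float64(-3.3)]
23 [0, np.float64(-0.67), np.float64(-3.77)]
26 [0, np.float64(-0.87), np.float64(-4.23)]
29 [0, np.float64(-1.09), np.float64(-4.68)]
30 [0, np.float64(-1.17), np.float64(-4.83)]
```

Emit:
play_rows(deltas=[[0,0,-0.17,0,0,0,8],[0,0,-0.42,0,0,0,8],[0,-0.02,-0.84,0,0,0,8],[0,-0.06,-1.34,0,0,0,8],[0,-0.13,-1.84,0,0,0,8],[0,-0.23,-2.33,0,0,0,8],[0,-0.35,-2.82,0,0,0,8],[0,-0.5,-3.3,0,0,0,8]])

```text
time_s: 4.85
tcp_pos: [0.5139, -0.0436, 0.1653]
ee_rot: [[0.162, -0.987, -0.001], [-0.987, -0.162, 0.0], [-0.0, 0.001, -1.0]]
wrist_force: [4.8, 0.2, -7.6]
gripper_width: 0.131
```

Run:
```python
from h import *
lidang(); arc(20,[23,26,29,32,35,38,41,44,47,50,53,55])
```

```text
grasp in case [-1.271e-01  1.000e-04  1.840e-01] R 0.2401 ang 20.38 Fcase [4.81, -0.56, -7.56] M [-0.06 -1.02  0.  ] grip 0.131 t 4.85
23 [0, np.float64(-0.17), np.float64(-0.47)]
26 [0, np.float64(-0.37), np.float64(-0.93)]
29 [0, np.float64(-0.59), np.float64(-1.39)]
32 [0, np.float64(-0.83), np.float64(-1.83)]
35 [0, np.float64(-1.1), np.float64(-2.25)]
38 [0, np.float64(-1.39), np.float64(-2.66)]
41 [0, np.float64(-1.7), np.float64(-3.06)]
44 [0, np.float64(-2.03), np.float64(-3.44)]
47 [0, np.float64(-2.38), np.float64(-3.8)]
50 [0, np.float64(-2.75), np.float64(-4.14)]
53 [0, np.float64(-3.13), np.float64(-4.46)]
55 [0, np.float64(-3.4), np.float64(-4.67)]
```

Lift going well; forces small.

Emit:
play_rows(deltas=[[0,-0.17,-0.47,0,0,0,8],[0,-0.37,-0.93,0,0,0,8],[0,-0.59,-1.39,0,0,0,8],[0,-0.83,-1.83,0,0,0,8],[0,-1.1,-2.25,0,0,0,8],[0,-1.39,-2.66,0,0,0,8],[0,-1.7,-3.06,0,0,0,8],[0,-2.03,-3.44,0,0,0,8],[0,-2.38,-3.8,0,0,0,8],[0,-2.75,-4.14,0,0,0,8],[0,-3.13,-4.46,0,0,0,8],[0,-3.4,-4.67,0,0,0,8]])

```text
time_s: 6.05
tcp_pos: [0.5933, -0.0306, 0.2832]
ee_rot: [[0.162, -0.987, -0.011], [-0.987, -0.162, -0.002], [-0.0, 0.011, -1.0]]
wrist_force: [-10.0, 0.5, 5.7]
gripper_width: 0.128
```

Run:
```python
from h import *
lidang(); arc(55,[57,59,61,63,64.5,66,67,68])
d=r.capture("scene"); cv2.imwrite(f"pics/scene3.png",d["pixels"][:,:,::-1])
```

```text
grasp in case [-4.630e-02  1.000e-04  3.019e-01] R 0.2445 ang 54.68 Fcase [-9.75, 2.13, 5.75] M [0.43 3.1  0.01] grip 0.128 t 6.05
57 [0, np.float64(-0.27), np.float64(-0.19)]
59 [0, np.float64(-0.55), np.float64(-0.38)]
61 [0, np.float64(-0.84), np.float64(-0.55)]
63 [0, np.float64(-1.13), np.float64(-0.72)]
64.5 [0, np.float64(-1.35), np.float64(-0.84)]
66 [0, np.float64(-1.58), np.float64(-0.95)]
67 [0, np.float64(-1.73), np.float64(-1.02)]
68 [0, np.float64(-1.88), np.float64(-1.08)]
```

View pics/scene3.png

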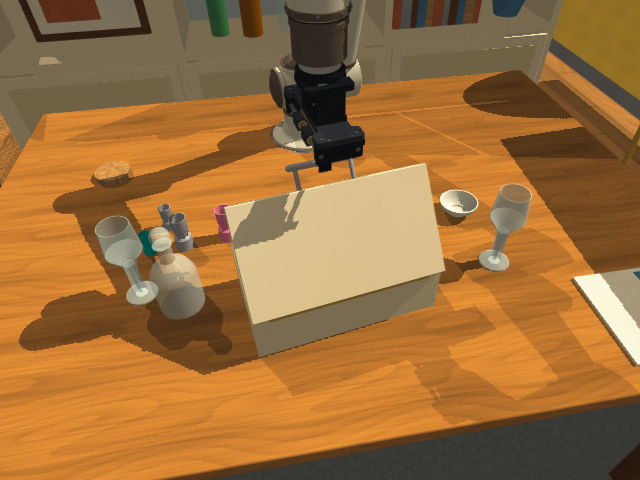

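Emit:
play_rows(deltas=[[0,0,0,0,0,0,8],[0,0,0,0,0,0,8],[0,0,0,0,0,0,8]])

```text
time_s: 6.4
tcp_pos: [0.5945, -0.0304, 0.2842]
ee_rot: [[0.163, -0.987, -0.006], [-0.987, -0.163, -0.001], [0.0, 0.006, -1.0]]
wrist_force: [-6.7, 1.8, 7.0]
gripper_width: 0.127
```

Run:
```python
from h import *
lidang(); print(r.sense()["ee_rot"].round(3).tolist())
```

```text
grasp in case [-4.520e-02  1.000e-04  3.029e-01] R 0.2446 ang 55.01 Fcase [-6.3, 2.85, 7.04] M [ 0.56  2.47 -0.07] grip 0.127 t 6.4
[[0.163, -0.987, -0.006], [-0.987, -0.163, -0.001], [0.0, 0.006, -1.0]]
```

Emit:
play_rows(deltas=[[0,-0.24,-0.22,0,0,0,8],[0,-0.49,-0.45,0,0,0,8],[0,-0.78,-0.64,0,0,0,8],[0,-1.07,-0.82,0,0,0,8],[0,-1.29,-0.94,0,0,0,8],[0,-1.52,-1.05,0,0,0,8],[0,-1.67,-1.12,0,0,0,8],[0,-1.82,-1.18,0,0,0,8],[0,-1.82,-1.18,0,0,0,8],[0,-1.82,-1.18,0,0,0,8]])

```text
time_s: 7.4
tcp_pos: [0.6413, -0.0228, 0.3137]
ee_rot: [[0.163, -0.987, -0.002], [-0.987, -0.163, -0.001], [0.001, 0.002, -1.0]]
wrist_force: [-5.2, -0.0, 5.6]
gripper_width: 0.126
```

Run:
```python
from h import *
lidang(); print(r.sense()["ee_rot"].round(3).tolist()); arc(68,[68.5,69,69.5,70,70.5,71,71.5,72],.242)
for n in ["scene","top"]:
    d=r.capture(n); cv2.imwrite(f"pics/{n}4.png",d["pixels"][:,:,::-1])
    for k in ("knuckle","lid_pin"): print(n,k,[(round(q["score"],2),w2c(q["centre"]).round(3)) for q in r.spot_in(n,k)])
```

```text
grasp in case [0.0021 0.     0.3324] R 0.2467 ang 68.05 Fcase [-5.11, 0.8, 5.62] M [ 0.39  1.7  -0.05] grip 0.126 t 7.4
[[0.163, -0.987, -0.002], [-0.987, -0.163, -0.001], [0.001, 0.002, -1.0]]
68.5 [0, np.float64(-0.08), np.float64(-0.03)]
69 [0, np.float64(-0.16), np.float64(-0.07)]
69.5 [0, np.float64(-0.23), np.float64(-0.1)]
70 [0, np.float64(-0.31), np.float64(-0.13)]
70.5 [0, np.float64(-0.39), np.float64(-0.16)]
71 [0, np.float64(-0.47), np.float64(-0.19)]
71.5 [0, np.float64(-0.55), np.float64(-0.22)]
72 [0, np.float64(-0.63), np.float64(-0.25)]
scene knuckle []
scene lid_pin [(0.84, array([ 0.068, -0.013,  0.22 ]))]
top knuckle [(0.43, array([-0.246, -0.275,  0.047]))]
top lid_pin [(0.66, array([0.013, 0.004, 0.282]))]
```

View pics/top4.png

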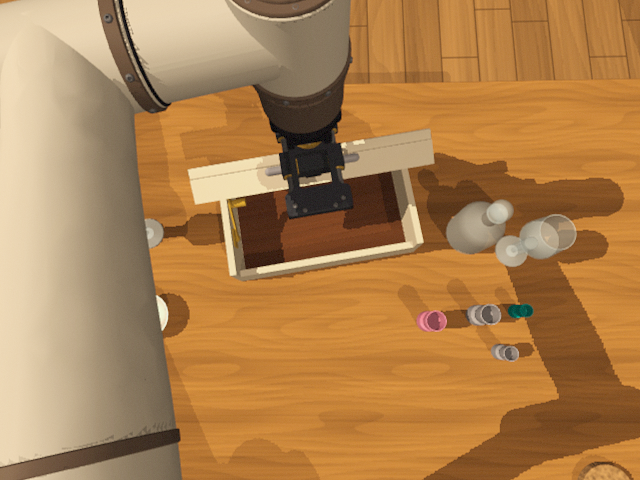

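Emit:
play_rows(deltas=[[0,-0.12,-0.05,0,0,0,8],[0,-0.24,-0.1,0,0,0,8],[0,-0.31,-0.13,0,0,0,8],[0,-0.31,-0.13,0,0,0,8]])

```text
time_s: 8.1
tcp_pos: [0.6488, -0.0217, 0.317]
ee_rot: [[0.163, -0.987, -0.002], [-0.987, -0.163, -0.001], [0.001, 0.003, -1.0]]
wrist_force: [-4.8, 0.7, 4.9]
gripper_width: 0.128
```

```bash
cat >> h.py <<'E'
def tang():
    s=r.sense();F=s["wrist_force"];g=s["tcp_pos"]-s["ee_rot"][:,2]*r.pinch_z;v=w2c(g)-np.array([.1,0,.106]);v[1]=0;u=v/np.hypot(v[0],v[2]);Fc=np.array([F@ex,0,F@ez]);tg=np.array([u[2],0,-u[0]])
    print("rad",round(Fc@u,2),"tan",round(Fc@tg,2))
E
python3 - <<'E'
from h import *
lidang(); tang(); arc(70,[70.5,71,71.5,72],.242)
E
```

```text
grasp in case [ 9.700e-03 -1.000e-04  3.357e-01] R 0.2468 ang 69.98 Fcase [-4.67, 1.44, 4.9] M [0.36 1.81 0.  ] grip 0.128 t 8.1
rad 6.27 tan -2.56
70.5 [0, np.float64(-0.08), np.float64(-0.03)]
71 [0, np.float64(-0.16), np.float64(-0.06)]
71.5 [0, np.float64(-0.24), np.float64(-0.09)]
72 [0, np.float64(-0.32), np.float64(-0.12)]
```

Emit:
play_rows(deltas=[[0,-0.08,-0.03,0,0,0,8],[0,-0.16,-0.06,0,0,0,8],[0,-0.16,-0.06,0,0,0,8]])

```text
time_s: 8.4
tcp_pos: [0.6529, -0.021, 0.3185]
ee_rot: [[0.163, -0.987, -0.002], [-0.987, -0.163, -0.001], [0.001, 0.002, -1.0]]
wrist_force: [-5.4, 1.9, 5.3]
gripper_width: 0.128
```

Run:
```python
from h import *
lidang(); tang()
```

```text
grasp in case [ 1.380e-02 -1.000e-04  3.372e-01] R 0.2467 ang 70.98 Fcase [-5.06, 2.75, 5.28] M [0.34 1.7  0.02] grip 0.128 t 8.4
rad 6.71 tan -2.9
```

Emit:
play_rows(deltas=[[0,-0.08,-0.03,0,0,0,8],[0,-0.16,-0.06,0,0,0,8],[0,-0.16,-0.06,0,0,0,8]])

```text
time_s: 8.7
tcp_pos: [0.657, -0.0203, 0.32]
ee_rot: [[0.163, -0.987, -0.002], [-0.987, -0.163, -0.001], [0.001, 0.002, -1.0]]
wrist_force: [-4.1, 0.2, 5.4]
gripper_width: 0.128
```

Run:
```python
from h import *
lidang(); tang()
```

```text
grasp in case [ 1.800e-02 -1.000e-04  3.387e-01] R 0.2467 ang 72.01 Fcase [-4.01, 0.89, 5.42] M [ 0.26  1.56 -0.01] grip 0.128 t 8.7
rad 6.45 tan -1.98
```

Emit:
play_rows(deltas=[[0,-0.08,-0.03,0,0,0,8],[0,-0.16,-0.05,0,0,0,8],[0,-0.16,-0.05,0,0,0,8]])

```text
time_s: 9.0
tcp_pos: [0.6615, -0.0196, 0.3214]
ee_rot: [[0.163, -0.987, -0.0], [-0.987, -0.163, -0.001], [0.001, 0.0, -1.0]]
wrist_force: [-4.1, 1.7, 6.1]
gripper_width: 0.129
```

Run:
```python
from h import *
lidang(); tang()
d=r.capture("top"); im=d["pixels"][150:290,190:330,::-1]; cv2.imwrite("pics/top5.png",cv2.resize(im,None,fx=4,fy=4,interpolation=cv2.INTER_CUBIC))
```

```text
grasp in case [ 2.250e-02 -1.000e-04  3.401e-01] R 0.2466 ang 73.12 Fcase [-3.81, 2.33, 6.1] M [0.34 1.44 0.01] grip 0.129 t 9.0
rad 6.98 tan -1.7
```

View pics/top5.png

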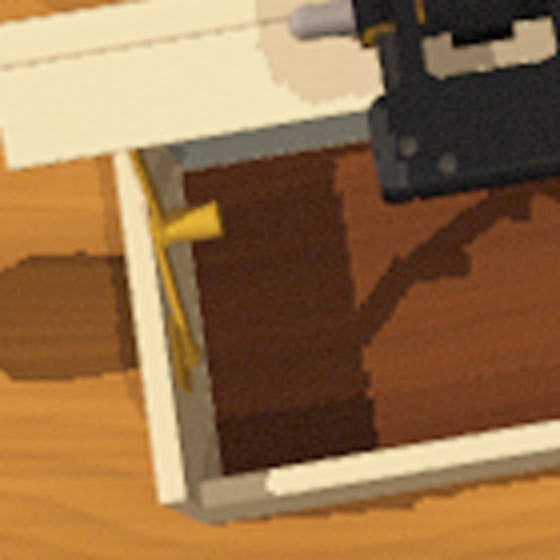

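Emit:
play_rows(deltas=[[0,-0.08,-0.02,0,0,0,8],[0,-0.16,-0.04,0,0,0,8],[0,-0.16,-0.04,0,0,0,8]])

```text
time_s: 9.35
tcp_pos: [0.6651, -0.019, 0.3226]
ee_rot: [[0.163, -0.987, -0.001], [-0.987, -0.163, -0.001], [0.001, 0.001, -1.0]]
wrist_force: [-5.4, 0.4, 7.4]
gripper_width: 0.127
```

Run:
```python
from h import *
lidang(); tang()
```

```text
grasp in case [ 2.620e-02 -1.000e-04  3.413e-01] R 0.2466 ang 74.01 Fcase [-5.23, 1.26, 7.43] M [0.32 1.81 0.02] grip 0.127 t 9.35
rad 8.65 tan -2.77
```

Emit:
play_rows(deltas=[[0,-0.08,-0.02,0,0,0,8],[0,-0.12,-0.03,0,0,0,8],[0,-0.12,-0.03,0,0,0,8]])

```text
time_s: 9.65
tcp_pos: [0.6658, -0.0189, 0.3229]
ee_rot: [[0.163, -0.987, -0.007], [-0.987, -0.163, -0.002], [0.001, 0.007, -1.0]]
wrist_force: [-10.0, 1.0, 7.6]
gripper_width: 0.121
```

Run:
```python
from h import *
lidang(); tang()
```

```text
grasp in case [ 2.700e-02 -1.000e-04  3.416e-01] R 0.2466 ang 74.22 Fcase [-9.73, 2.6, 7.65] M [0.34 3.19 0.06] grip 0.121 t 9.65
rad 10.18 tan -7.03
```

Emit:
play_rows(deltas=[[0,0.05,0.01,0,0,0,8],[0,0.09,0.02,0,0,0,8],[0,0.09,0.02,0,0,0,8]])

```text
time_s: 9.95
tcp_pos: [0.6652, -0.019, 0.3226]
ee_rot: [[0.163, -0.987, -0.002], [-0.987, -0.163, -0.001], [0.001, 0.002, -1.0]]
wrist_force: [-5.7, 0.7, 6.5]
gripper_width: 0.125
```

Run:
```python
from h import *
lidang(); tang()
d=r.capture("top"); im=d["pixels"][150:290,190:330,::-1]; cv2.imwrite("pics/top6.png",cv2.resize(im,None,fx=4,fy=4,interpolation=cv2.INTER_CUBIC))
```

```text
grasp in case [ 2.630e-02 -1.000e-04  3.413e-01] R 0.2466 ang 74.03 Fcase [-5.51, 1.6, 6.47] M [0.33 2.06 0.06] grip 0.125 t 9.95
rad 7.82 tan -3.32
```

View pics/top6.png

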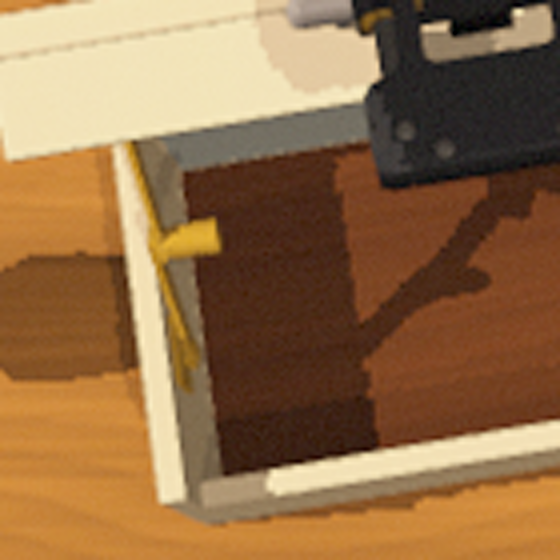

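Emit:
play_rows(deltas=[[0,0,0,0,0,0,14],[0,0,0,0,0,0,30],[0,0,0,0,0,0,30],[0,0,0,0,0,0,30],[0,0,0,0,0,0,30]])

```text
time_s: 10.5
tcp_pos: [0.6675, -0.0183, 0.3193]
ee_rot: [[0.163, -0.987, -0.0], [-0.987, -0.163, 0.0], [-0.0, 0.0, -1.0]]
wrist_force: [-0.2, 0.5, 0.1]
gripper_width: 0.335
```

Run:
```python
from h import *
lidang(); tang()
d=r.capture("top"); im=d["pixels"][150:290,190:330,::-1]; cv2.imwrite("pics/top7.png",cv2.resize(im,None,fx=4,fy=4,interpolation=cv2.INTER_CUBIC))
d=r.capture("scene"); cv2.imwrite("pics/scene7.png",d["pixels"][:,:,::-1])
```

```text
grasp in case [2.87e-02 2.00e-04 3.38e-01] R 0.2427 ang 74.34 Fcase [-0.13, 0.51, 0.14] M [ 0.03 -0.09 -0.06] grip 0.335 t 10.5
rad 0.17 tan -0.08
```

View pics/top7.png

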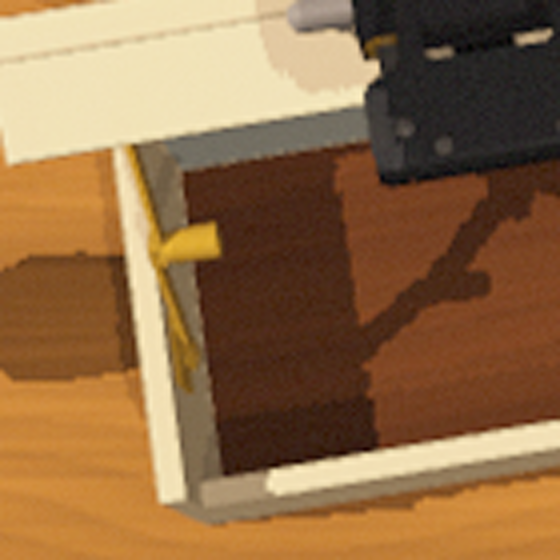

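View pics/scene7.png

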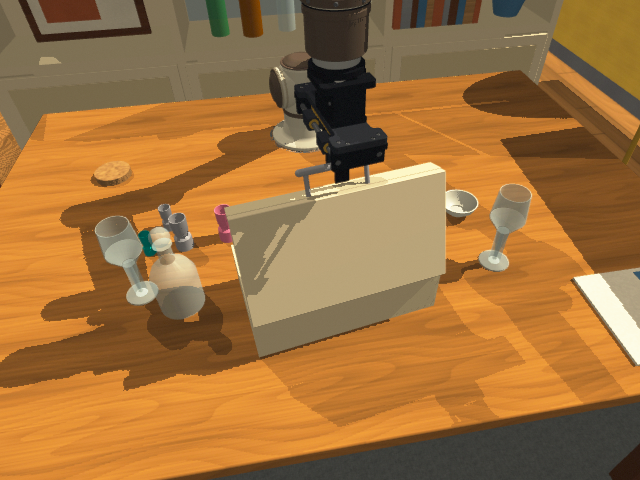

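Run:
```python
from h import *
d=r.capture("top")
for uv in [(238.5,210),(244,209),(231,212),(236.5,244)]:
    for z in (.06,.1,.12,.13,.14,.15): print(uv,z,w2c(onplane(d,uv,z)).round(4))
for k in("knuckle","stay"): print(k,[(round(q["score"],2),w2c(q["centre"]).round(3)) for q in r.spot_in("top",k)])
```

```text
(238.5, 210) 0.06 [0.0343 0.1563 0.06  ]
(238.5, 210) 0.1 [0.0223 0.1492 0.1   ]
(238.5, 210) 0.12 [0.0164 0.1456 0.12  ]
(238.5, 210) 0.13 [0.0134 0.1439 0.13  ]
(238.5, 210) 0.14 [0.0104 0.1421 0.14  ]
(238.5, 210) 0.15 [0.0074 0.1403 0.15  ]
(244, 209) 0.06 [0.0344 0.1452 0.06  ]
(244, 209) 0.1 [0.0224 0.1386 0.1   ]
(244, 209) 0.12 [0.0165 0.1353 0.12  ]
(244, 209) 0.13 [0.0135 0.1337 0.13  ]
(244, 209) 0.14 [0.0105 0.132  0.14  ]
(244, 209) 0.15 [0.0075 0.1304 0.15  ]
(231, 212) 0.06 [0.0328 0.1716 0.06  ]
(231, 212) 0.1 [0.0209 0.1638 0.1   ]
(231, 212) 0.12 [0.015  0.1599 0.12  ]
(231, 212) 0.13 [0.012  0.1579 0.13  ]
(231, 212) 0.14 [0.0091 0.1559 0.14  ]
(231, 212) 0.15 [0.0061 0.154  0.15  ]
(236.5, 244) 0.06 [-0.0332  0.1693  0.06  ]
(236.5, 244) 0.1 [-0.0419  0.1616  0.1   ]
(236.5, 244) 0.12 [-0.0463  0.1577  0.12  ]
(236.5, 244) 0.13 [-0.0485  0.1558  0.13  ]
(236.5, 244) 0.14 [-0.0507  0.1538  0.14  ]
(236.5, 244) 0.15 [-0.0528  0.1519  0.15  ]
knuckle [(0.71, array([0.01 , 0.154, 0.143]))]
stay []
```

Run:
```python
import cv2,numpy as np
a=[cv2.resize(cv2.imread(f"pics/top{i}.png"),(140,140),interpolation=cv2.INTER_AREA)[30:105,22:62] for i in (5,6,7)]
cv2.imwrite("pics/cmp.png",cv2.resize(np.hstack(a),None,fx=6.6,fy=7.5,interpolation=cv2.INTER_NEAREST))
```

```text
(no output)
```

View pics/cmp.png

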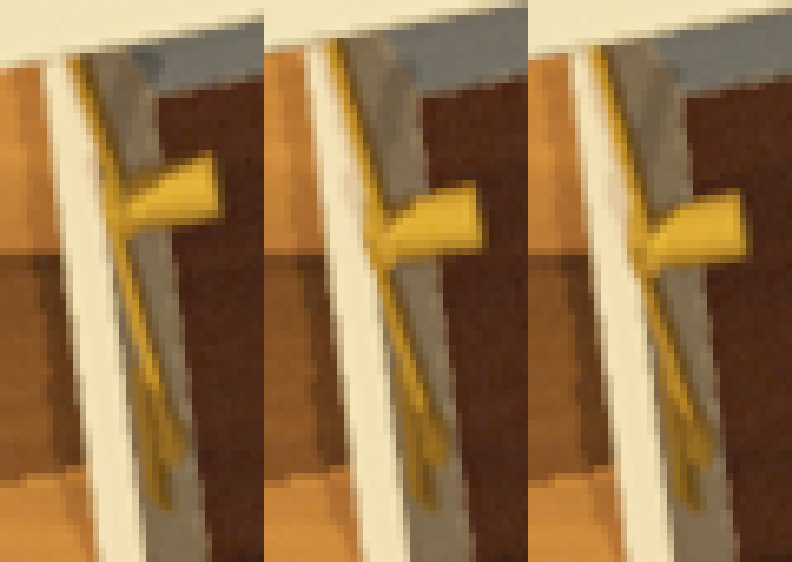

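```bash
cat >> h.py <<'E'
def Rh(deg):
    a=np.radians(deg); y=np.array([np.cos(a),np.sin(a),0]); z=-ez; return np.column_stack([np.cross(y,z),y,z])
E
python3 - <<'E'
from h import *
s=r.sense(); 
print("after raise; from tcp+[0,0,.08]")
row(np.array([.44,-.337,.28]),Rh(140)); print(s["joints"].round(1))
S=r.capture("scene");T=r.capture("top")
# decanter/pink check
for z in(.0,.085): print(onplane(T,(477,317) if z==0 else (490.4,314.4),z),onplane(S,(184,246) if z==0 else (177,218.2),z))
E
```

```text
after raise; from tcp+[0,0,.08]
row [11.097, 11.044, 1.585] [0.001, -0.001, 9.872] grip 0.34 F [-0.89  0.06 -0.77] t 10.75
[ 12.3  24.   17.1  -0.  -83.1  -2.9]
[ 0.43654013 -0.33844775  0.        ] [ 0.44326869 -0.34082353  0.        ]
[ 0.44008073 -0.33554265  0.085     ] [ 0.44345938 -0.33662266  0.085     ]
```

Emit:
play_rows(deltas=[[0,0,-0.6,0,0,0,32],[0,0,-1.8,0,0,0,32],[0,0,-3.2,0,0,0,32],[0,0,-3.2,0,0,0,32]])

```text
time_s: 11.25
tcp_pos: [0.6687, -0.0189, 0.4062]
ee_rot: [[0.162, -0.987, 0.011], [-0.987, -0.162, -0.0], [0.002, -0.011, -1.0]]
wrist_force: [-0.3, -0.0, 0.9]
gripper_width: 0.368
```

Run:
```python
from h import *
row(np.array([.44,-.337,.20]),Rh(140)); print(r.sense()["tcp_pos"])
```

```text
row [11.051, 11.184, 8.145] [-0.132, 0.033, 9.869] grip 0.368 F [-0.3  -0.01  0.93] t 11.25
[ 0.66867503 -0.01894964  0.40617717]
```

Emit:
play_rows(deltas=[[11.05,11.18,8.1,0,0,9.87,60],[11.05,11.18,8.1,0,0,9.87,60],[11.05,11.18,8.1,0,0,9.87,60],[11.05,11.18,8.1,0,0,9.87,60],[11.05,11.18,8.1,0,0,9.87,60],[11.05,11.18,8.1,0,0,9.87,60],[11.05,11.18,8.1,0,0,9.87,60],[11.05,11.18,8.1,0,0,9.87,60],[11.05,11.18,8.1,0,0,9.87,60],[11.05,11.18,8.1,0,0,9.87,60],[11.05,11.18,8.1,0,0,9.87,60],[11.05,11.18,8.1,0,0,9.87,60]])

```text
time_s: 12.45
tcp_pos: [0.4373, -0.3363, 0.198]
ee_rot: [[-0.642, -0.767, 0.002], [-0.767, 0.642, -0.001], [-0.0, -0.002, -1.0]]
wrist_force: [0.4, -0.1, -0.2]
gripper_width: 0.688
```

Run:
```python
from h import *
row(np.array([.441,-.337,.065]),Rh(140),True); s=r.sense();print(s["tcp_pos"],s["joints"].round(1))
for n in ["scene","top"]:
    d=r.capture(n); cv2.imwrite(f"pics/{n}8.png",d["pixels"][:,:,::-1])
```

```text
row [-0.072, -0.123, 6.068] [-0.02, 0.004, 0.011] grip 0.688 F [ 0.37 -0.07 -0.21] t 12.45
[ 0.43725052 -0.33627398  0.1979844 ] [-20.7  16.  -12.2   0.  -61.7 -19.2]
```

View pics/scene8.png

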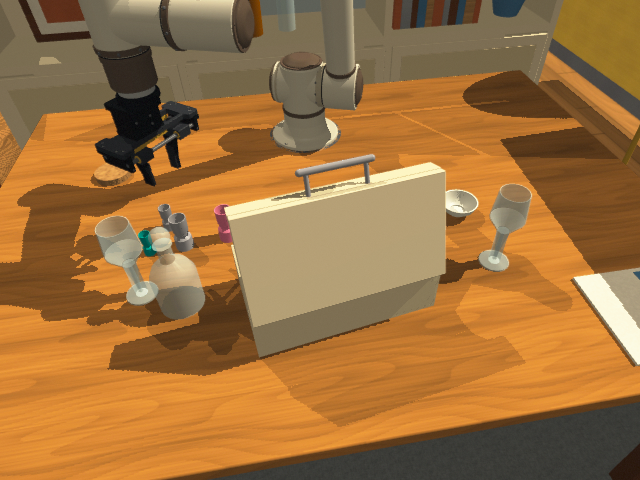

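View pics/top8.png

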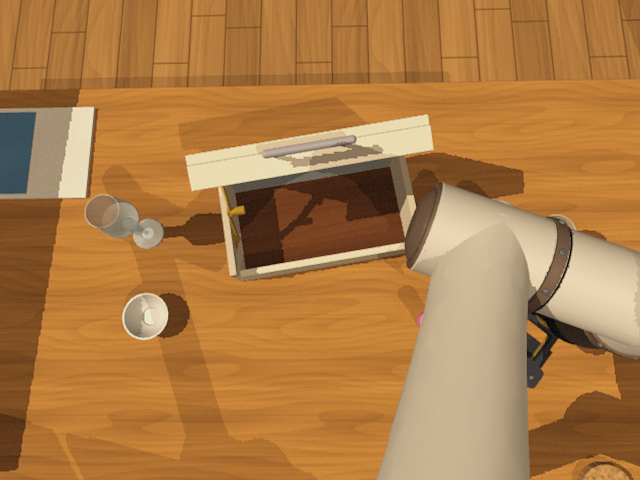

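Emit:
play_rows(deltas=[[-0.07,-0.12,1.5,0,0,0,60],[-0.07,-0.12,3.0,0,0,0,60],[-0.07,-0.12,3.6,0,0,0,60],[-0.07,-0.12,3.6,0,0,0,60]])

```text
time_s: 12.95
tcp_pos: [0.4391, -0.3356, 0.1052]
ee_rot: [[-0.642, -0.767, -0.004], [-0.767, 0.642, 0.002], [0.001, 0.005, -1.0]]
wrist_force: [-0.1, 0.8, 0.0]
gripper_width: 0.69
```

Run:
```python
from h import *
row(np.array([.441,-.337,.066]),Rh(140),True); s=r.sense();print(s["tcp_pos"])
d=r.capture("scene"); cv2.imwrite("pics/scene9.png",cv2.resize(d["pixels"][130:290,80:290,::-1],None,fx=3.6,fy=3.6,interpolation=cv2.INTER_CUBIC))
print(proj(d,[s["tcp_pos"],[.441,-.337,.085]]))
```

```text
row [-0.007, -0.106, 2.315] [0.054, -0.014, 0.018] grip 0.69 F [-0.07  0.83  0.05] t 12.95
[ 0.43909337 -0.33555651  0.10519047]
[[175.4062658  209.82518163]
 [176.90686905 217.49436099]]
```

View pics/scene9.png

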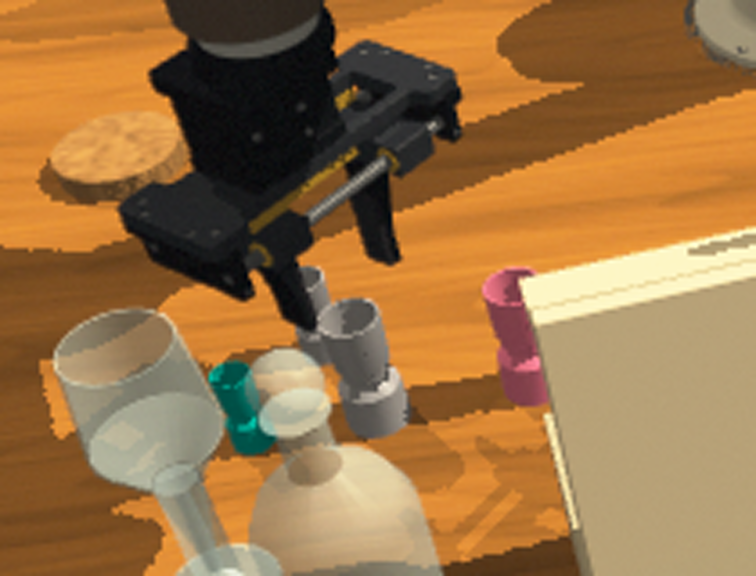

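Emit:
play_rows(deltas=[[0,-0.1,0.8,0,0,0,60],[0,-0.1,1.6,0,0,0,60],[0,-0.1,2.3,0,0,0,60],[0,-0.1,2.3,0,0,0,60],[0,-0.1,2.3,0,0,0,30],[0,-0.1,2.3,0,0,0,25],[0,-0.1,2.3,0,0,0,25],[0,-0.1,2.3,0,0,0,25],[0,-0.1,2.3,0,0,0,25]])

```text
time_s: 13.9
tcp_pos: [0.4418, -0.3387, 0.0508]
ee_rot: [[-0.643, -0.766, 0.001], [-0.766, 0.643, -0.0], [-0.0, -0.001, -1.0]]
wrist_force: [-0.8, 1.2, 5.6]
gripper_width: 0.422
```

Run:
```python
from h import *
s=r.sense();print(s["tcp_pos"], s["wrist_force"])
d=r.capture("scene"); cv2.imwrite("pics/scene10.png",cv2.resize(d["pixels"][130:290,80:290,::-1],None,fx=3.6,fy=3.6,interpolation=cv2.INTER_CUBIC))
```

```text
[ 0.4418289  -0.33871468  0.0508082 ] [-0.83947213  1.15689837  5.60379512]
```

View pics/scene10.png

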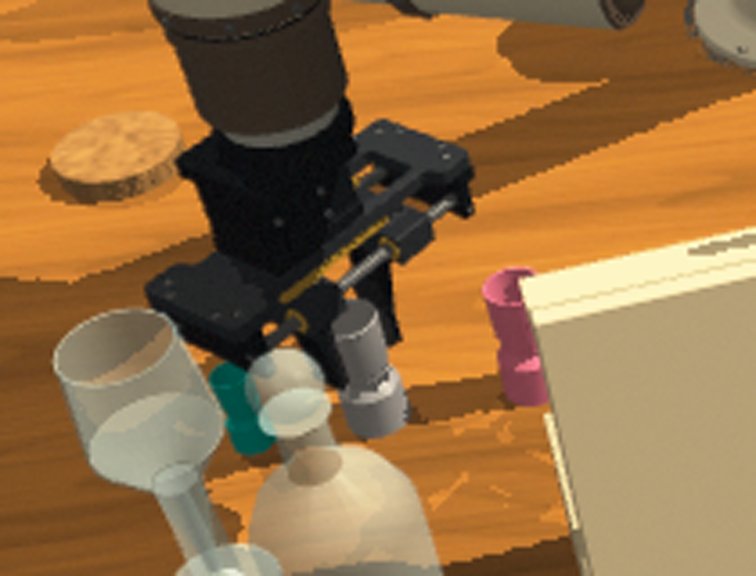

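Emit:
play_rows(deltas=[[0,0,-0.4,0,0,0,25],[0,0,-1.6,0,0,0,25],[0,0,-3.2,0,0,0,25],[0,0,-4.8,0,0,0,25],[0,0,-6.2,0,0,0,25],[0,0,-7.2,0,0,0,25],[0,0,-7.2,0,0,0,25]])

```text
time_s: 14.65
tcp_pos: [0.4436, -0.3398, 0.2346]
ee_rot: [[-0.642, -0.766, 0.009], [-0.766, 0.642, -0.005], [-0.002, -0.01, -1.0]]
wrist_force: [0.1, -0.4, -1.7]
gripper_width: 0.423
```

Run:
```python
from h import *
H=np.degrees(cyaw)+90
t=c2w(-.05,-.07,.225); print(t); row(t,Rh(H)); s=r.sense();print(s["tcp_pos"], s["wrist_force"])
d=r.capture("scene"); cv2.imwrite("pics/scene11.png",cv2.resize(d["pixels"][90:290,60:290,::-1],None,fx=3,fy=3,interpolation=cv2.INTER_CUBIC))
```

```text
[ 0.60129176 -0.10033637  0.225     ]
row [-11.393, 1.323, 0.394] [-0.096, 0.061, 8.138] grip 0.423 F [ 0.11 -0.39 -1.73] t 14.65
[ 0.44361242 -0.33983281  0.23460009] [ 0.10644043 -0.3916247  -1.72992713]
```

View pics/scene11.png

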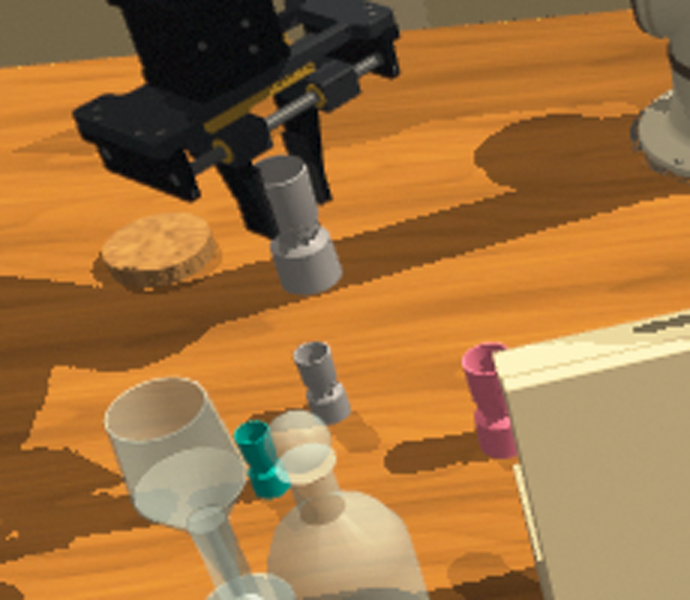

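Emit:
play_rows(deltas=[[-11.4,1.32,0.2,0,0,8.14,25],[-11.4,1.32,0.2,0,0,8.14,25],[-11.4,1.32,0.2,0,0,8.14,25],[-11.4,1.32,0.2,0,0,8.14,25],[-11.4,1.32,0.2,0,0,8.14,25],[-11.4,1.32,0.2,0,0,8.14,25],[-11.4,1.32,0.2,0,0,8.14,25],[-11.4,1.32,0.2,0,0,8.14,25],[-11.4,1.32,0.2,0,0,8.14,25]])

```text
time_s: 15.6
tcp_pos: [0.5985, -0.0995, 0.2235]
ee_rot: [[-0.987, -0.161, -0.003], [-0.161, 0.987, -0.0], [0.003, 0.0, -1.0]]
wrist_force: [0.1, -0.7, -1.0]
gripper_width: 0.42
```

Run:
```python
from h import *
H=np.degrees(cyaw)+90
t=c2w(-.05,-.07,.062); row(t,Rh(H)); s=r.sense();print(w2c(s["tcp_pos"]), s["wrist_force"],s["joints"].round(1))
for n in ["scene","top"]:
    d=r.capture(n); cv2.imwrite(f"pics/{n}12.png",d["pixels"][:,:,::-1])
```

```text
row [-0.122, -0.052, 6.458] [0.004, -0.033, -0.012] grip 0.42 F [ 0.14 -0.73 -1.04] t 15.6
[-0.05258927 -0.06875871  0.22345241] [ 0.13801111 -0.72725643 -1.03682231] [  5.8  20.3  -2.   -0.  -67.8 -86.5]
```

View pics/scene12.png

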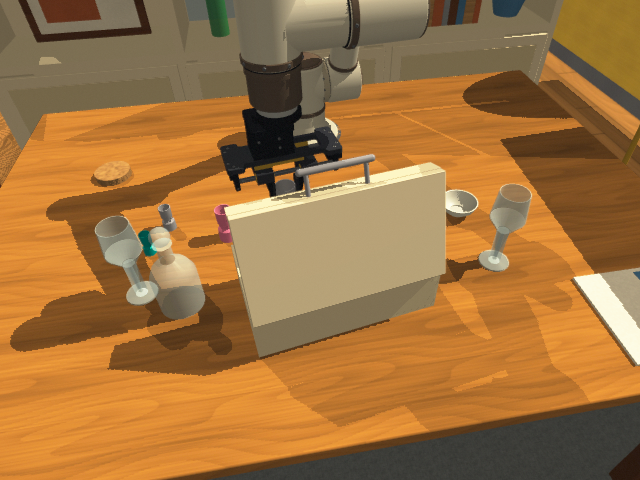

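View pics/top12.png

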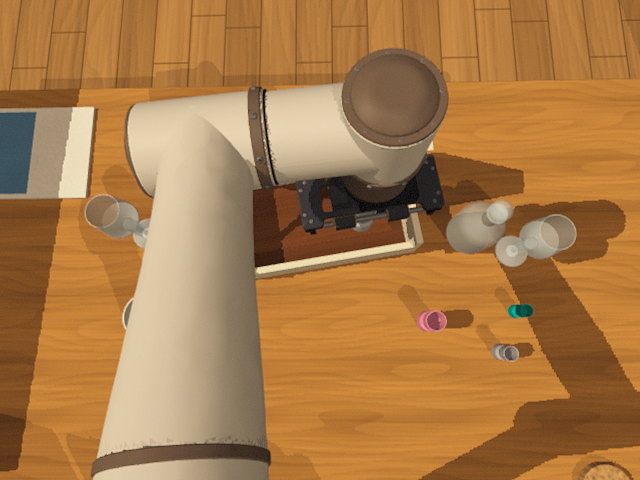

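Emit:
play_rows(deltas=[[0.1,-0.04,0.6,0,0,0,25],[0.1,-0.04,1.6,0,0,0,25],[0.1,-0.04,2.8,0,0,0,25],[0.1,-0.04,4.0,0,0,0,25],[0.1,-0.04,5.0,0,0,0,25],[0.1,-0.04,5.7,0,0,0,25],[0.1,-0.04,6.1,0,0,0,25],[0.1,-0.04,6.1,0,0,0,25]])

```text
time_s: 16.5
tcp_pos: [0.5961, -0.1014, 0.0711]
ee_rot: [[-0.987, -0.16, -0.003], [-0.16, 0.987, -0.0], [0.003, 0.0, -1.0]]
wrist_force: [1.1, 1.0, -1.3]
gripper_width: 0.417
```

Run:
```python
from h import *
H=np.degrees(cyaw)+90
t=c2w(-.055,-.07,.0628); row(t,Rh(H)); s=r.sense();print(w2c(s["tcp_pos"]), s["wrist_force"])
for n in ["scene","top"]:
    d=r.capture(n); cv2.imwrite(f"pics/{n}13.png",d["pixels"][:,:,::-1])
```

```text
row [-0.014, 0.007, 0.334] [0.003, -0.031, -0.024] grip 0.417 F [ 1.12  1.03 -1.26] t 16.5
[-0.05531728 -0.07017629  0.07114868] [ 1.11808835  1.0345273  -1.25710324]
```

View pics/top13.png

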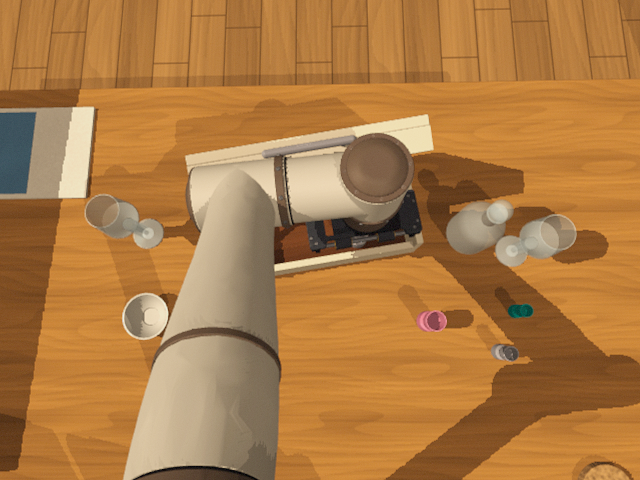

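View pics/scene13.png

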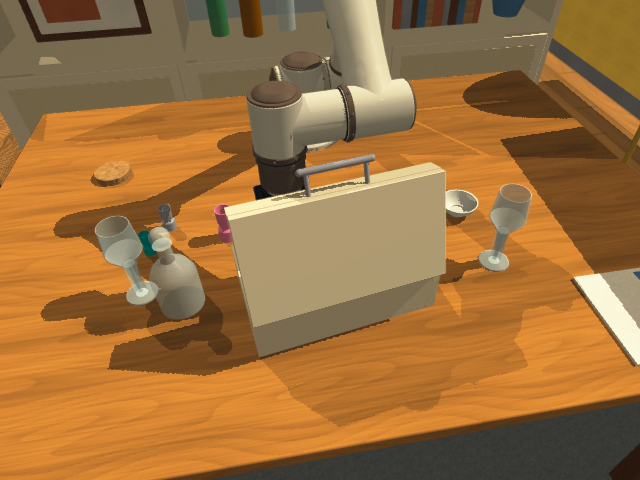

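Emit:
play_rows(deltas=[[0,0,0.15,0,0,0,25],[0,0,0.28,0,0,0,25],[0,0,0.34,0,0,0,25],[0,0,0.34,0,0,0,25]])

```text
time_s: 17.0
tcp_pos: [0.5971, -0.1004, 0.0637]
ee_rot: [[-0.987, -0.162, -0.0], [-0.162, 0.987, 0.0], [0.0, 0.0, -1.0]]
wrist_force: [0.2, 0.3, -1.4]
gripper_width: 0.417
```

Emit:
play_rows(deltas=[[0,0,0.05,0,0,0,25],[0,0,0.1,0,0,0,25],[0,0,0.1,0,0,0,25]])

```text
time_s: 17.3
tcp_pos: [0.5979, -0.1003, 0.0628]
ee_rot: [[-0.987, -0.162, 0.002], [-0.162, 0.987, -0.0], [-0.002, -0.001, -1.0]]
wrist_force: [-2.3, 1.5, 4.5]
gripper_width: 0.42
```

Emit:
play_rows(deltas=[[0,0,0.04,0,0,0,42],[0,0,0.04,0,0,0,50],[0,0,0.04,0,0,0,60],[0,0,0.04,0,0,0,60]])

```text
time_s: 17.7
tcp_pos: [0.5971, -0.1005, 0.0601]
ee_rot: [[-0.987, -0.162, -0.0], [-0.162, 0.987, -0.0], [0.0, -0.0, -1.0]]
wrist_force: [-0.0, 0.2, -0.0]
gripper_width: 0.647
```

Emit:
play_rows(deltas=[[0,0,-0.4,0,0,0,60],[0,0,-1.2,0,0,0,60],[0,0,-2.6,0,0,0,60],[0,0,-4.2,0,0,0,60],[0,0,-5.8,0,0,0,60],[0,0,-6.4,0,0,0,60],[0,0,-6.4,0,0,0,60]])

```text
time_s: 18.4
tcp_pos: [0.5989, -0.1006, 0.2245]
ee_rot: [[-0.987, -0.162, 0.008], [-0.162, 0.987, -0.0], [-0.008, -0.001, -1.0]]
wrist_force: [-0.4, -0.3, 0.1]
gripper_width: 0.692
```

Run:
```python
from h import *
s=r.sense();print(w2c(s["tcp_pos"]), s["wrist_force"],s["gripper_width"],s["time_s"])
d=r.capture("top"); cv2.imwrite("pics/top14.png",cv2.resize(d["pixels"][110:300,170:450,::-1],None,fx=2.8,fy=2.8,interpolation=cv2.INTER_CUBIC))
```

```text
[-0.05244026 -0.06984309  0.2244807 ] [-0.37396484 -0.30011907  0.10219554] 0.6919723817710076 18.4
```

View pics/top14.png

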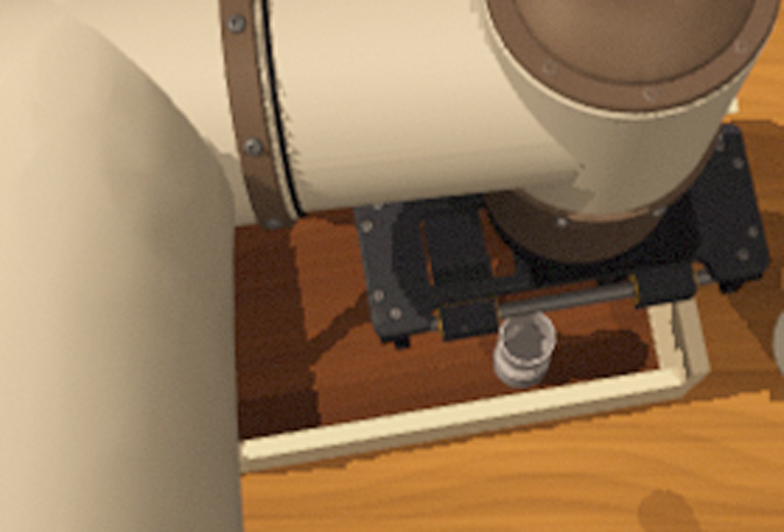

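```bash
cat >> h.py <<'E'
def Rt(t):
    a=np.radians(t); d=np.sin(a)*ex-np.cos(a)*ez; return np.column_stack([np.cross(ey,d),ey,d])
E
python3 - <<'E'
from h import *
row(c2w(-.0745,.138,.235),Rt(45))
E
```

```text
row [0.838, 8.297, -0.528] [-0.003, -8.964, -0.007] grip 0.689 F [ 0.3  -0.64  0.19] t 18.45
```

Emit:
play_rows(deltas=[[0.84,2.0,-0.5,0,-2.2,0,20],[0.84,4.0,-0.5,0,-3.8,0,5],[0.84,6.0,-0.5,0,-5.4,0,0],[0.84,8.3,-0.5,0,-7.0,0,0],[0.84,8.3,-0.5,0,-8.2,0,0],[0.84,8.3,-0.5,0,-8.96,0,0],[0.84,8.3,-0.5,0,-8.96,0,0]])

```text
time_s: 19.15
tcp_pos: [0.5597, 0.0677, 0.2698]
ee_rot: [[-0.781, -0.111, 0.615], [-0.119, 0.993, 0.028], [-0.614, -0.052, -0.788]]
wrist_force: [1.7, -1.0, 1.3]
gripper_width: 0.137
```

Run:
```python
from h import *
row(c2w(-.0745,.138,.225),Rt(45)); s=r.sense();print(w2c(s["tcp_pos"]), s["joints"].round(1))
for n in ["scene","top"]:
    d=r.capture(n); cv2.imwrite(f"pics/{n}15.png",d["pixels"][:,:,::-1])
```

```text
row [1.451, 1.482, 1.048] [-0.839, -1.432, -0.055] grip 0.137 F [ 1.72 -1.01  1.35] t 19.15
[-0.06379159  0.10260848  0.26981369] [  21.    -2.2  -49.3   60.8  -12.9 -160.1]
```

View pics/top15.png

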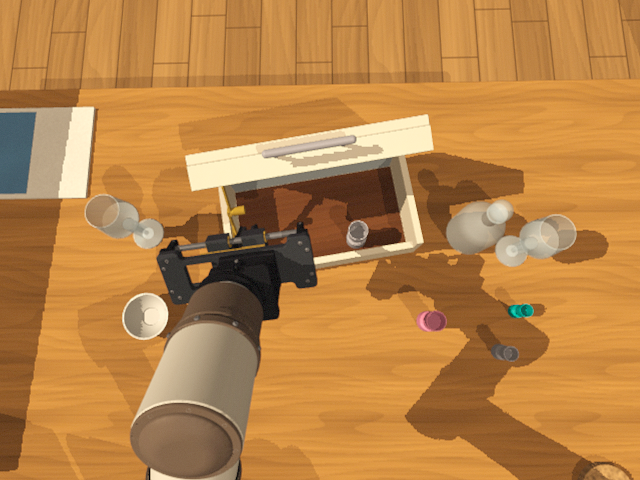

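View pics/scene15.png

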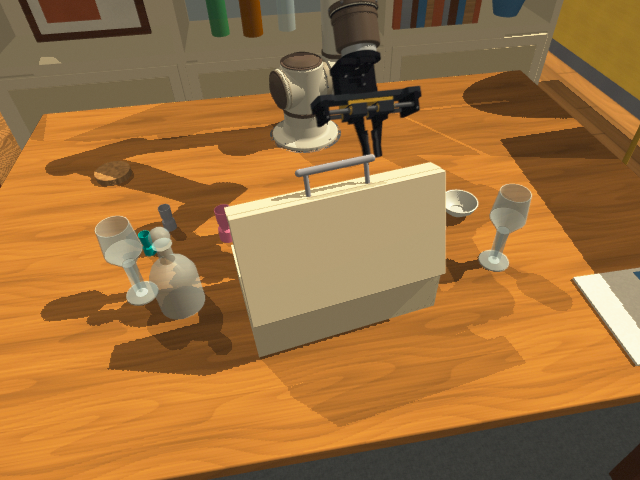

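Run:
```python
from h import *
row(c2w(-.05,.138,.215),Rt(30));
```

```text
row [0.932, 1.582, 1.993] [-0.833, 1.578, -0.122] grip 0.058 F [ 0.41 -1.06  0.  ] t 19.25
```

Emit:
play_rows(deltas=[[0.93,1.58,1.99,-0.83,1.58,-0.12,0],[0.93,1.58,1.99,-0.83,1.58,-0.12,0],[0.93,1.58,1.99,-0.83,1.58,-0.12,0],[0.93,1.58,1.99,-0.83,1.58,-0.12,0],[0.93,1.58,1.99,-0.83,1.58,-0.12,0]])

```text
time_s: 19.75
tcp_pos: [0.5695, 0.1046, 0.2157]
ee_rot: [[-0.855, -0.159, 0.493], [-0.137, 0.987, 0.081], [-0.5, 0.002, -0.866]]
wrist_force: [-0.3, -0.4, 0.7]
gripper_width: 0.002
```

Run:
```python
from h import *
row(c2w(-.0215,.138,.172),Rt(30)); s=r.sense();print(w2c(s["tcp_pos"]), s["joints"].round(1))
for n in ["scene","top"]:
    d=r.capture(n); cv2.imwrite(f"pics/{n}16.png",d["pixels"][:,:,::-1])
```

```text
row [-0.046, 0.027, 2.047] [-0.005, -0.0, -0.046] grip 0.002 F [-0.32 -0.39  0.73] t 19.75
[-0.04808335  0.13736277  0.21573408] [  29.2    4.9  -40.9   32.6  -18.5 -138.8]
```

View pics/top16.png

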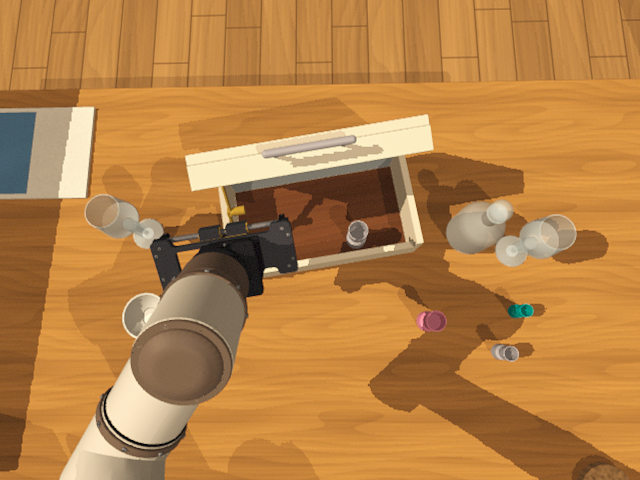

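Emit:
play_rows(deltas=[[-0.1,0.03,1.0,0,0,0,0],[-0.39,0.03,2.08,0,0,0,0],[-0.39,0.03,2.08,0,0,0,0]])

```text
time_s: 20.15
tcp_pos: [0.6034, 0.1087, 0.1743]
ee_rot: [[-0.857, -0.157, 0.491], [-0.137, 0.988, 0.077], [-0.497, -0.001, -0.868]]
wrist_force: [-1.2, -0.6, -0.5]
gripper_width: 0.007
```

Run:
```python
from h import *
s=r.sense();print(w2c(s["tcp_pos"]), s["wrist_force"].round(2))
d=r.capture("top"); cv2.imwrite("pics/top17.png",cv2.resize(d["pixels"][140:290,150:350,::-1],None,fx=4,fy=4,interpolation=cv2.INTER_CUBIC))
K=c2w(.0105,.142,.14);print(s["ee_rot"].T@(K-s["tcp_pos"])*1000, proj(d,[K,s["tcp_pos"]]))
```

```text
[-0.01402918  0.13589094  0.17428304] [-1.17 -0.59 -0.49]
[-4.21474918  6.28983894 41.91660686] [[238.53426195 209.93011034]
 [239.63907583 217.90548343]]
```

View pics/top17.png

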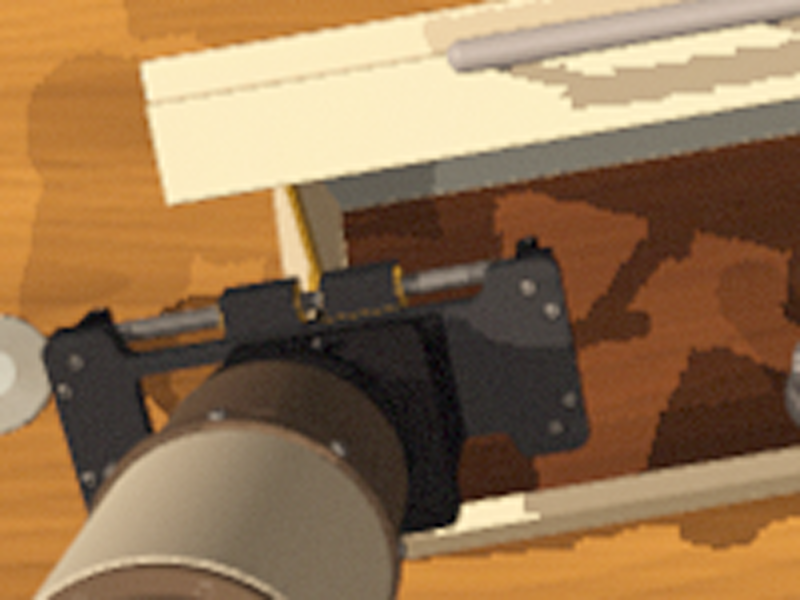

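Emit:
play_rows(deltas=[[0,0.08,0.5,0,0,0,0],[0,0.08,1.0,0,0,0,0],[0,0.08,1.0,0,0,0,0]])

```text
time_s: 20.5
tcp_pos: [0.6193, 0.1159, 0.1643]
ee_rot: [[-0.861, -0.16, 0.483], [-0.137, 0.987, 0.083], [-0.49, 0.006, -0.872]]
wrist_force: [-0.1, 0.1, 0.3]
gripper_width: 0.003
```

Emit:
play_rows(deltas=[[0,0,0.1,0,0,0,0],[0,0,0.2,0,0,0,0],[0,0,0.2,0,0,0,0]])

```text
time_s: 20.8
tcp_pos: [0.621, 0.1156, 0.1614]
ee_rot: [[-0.863, -0.16, 0.479], [-0.138, 0.987, 0.082], [-0.486, 0.005, -0.874]]
wrist_force: [-0.2, -0.1, -0.3]
gripper_width: 0.005
```

Emit:
play_rows(deltas=[[0,0,0.1,0,0,0,0],[0,0,0.2,0,0,0,0],[0,0,0.2,0,0,0,0]])

```text
time_s: 21.1
tcp_pos: [0.6239, 0.1157, 0.1584]
ee_rot: [[-0.865, -0.16, 0.476], [-0.138, 0.987, 0.082], [-0.483, 0.005, -0.875]]
wrist_force: [-0.3, -0.1, -0.1]
gripper_width: 0.005
```

Run:
```python
from h import *
s=r.sense();print(w2c(s["tcp_pos"]), s["wrist_force"].round(2))
d=r.capture("top"); cv2.imwrite("pics/top18.png",cv2.resize(d["pixels"][140:290,150:350,::-1],None,fx=4,fy=4,interpolation=cv2.INTER_CUBIC))
K=c2w(.0105,.142,.14);print(s["ee_rot"].T@(K-s["tcp_pos"])*1000, s["ee_rot"].T@s["wrist_force"])
```

```text
[0.00735127 0.13953288 0.15835602] [-0.34 -0.06 -0.11]
[ 6.12845795  2.37687721 17.59935426] [ 0.35410291 -0.00464189 -0.06580483]
```

View pics/top18.png

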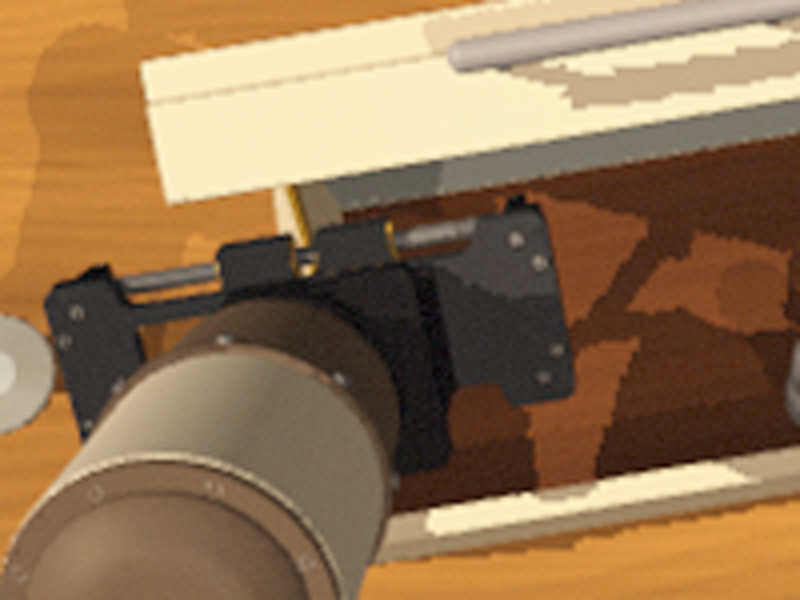

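Run:
```python
from h import *
s=r.sense();print(s["joints"].round(1))
```

```text
[  23.7   14.2  -41.3   46.9   -9.2 -149.4]
```

Run:
```python
from h import *
K=c2w(.0105,.139,.14);R=Rt(22)
row(K-R@np.array([-.005,0,.022]),R)
```

```text
row [0.336, -0.02, -0.191] [0.043, 1.383, -0.05] grip 0.01 F [-0.24 -0.34 -0.49] t 21.15
```

Emit:
play_rows(deltas=[[0.34,-0.02,-0.3,0.04,1.38,-0.05,0],[0.34,-0.02,-0.2,0.04,1.38,-0.05,0],[0.34,-0.02,-0.2,0.04,1.38,-0.05,0]])

```text
time_s: 21.45
tcp_pos: [0.6147, 0.1151, 0.1595]
ee_rot: [[-0.915, -0.163, 0.37], [-0.15, 0.987, 0.064], [-0.375, 0.003, -0.927]]
wrist_force: [0.5, -0.4, 0.2]
gripper_width: 0.003
```

```bash
cat >> h.py <<'E'
def kn(kx=.0105,ky=.142,kz=.14):
    s=r.sense();R=s["ee_rot"];K=c2w(kx,ky,kz); print("K in tool mm",(R.T@(K-s["tcp_pos"])*1000).round(1),"Ftool",(R.T@s["wrist_force"]).round(2),"tcp case",w2c(s["tcp_pos"]).round(4),"tilt",np.degrees(np.arccos(-R[2,2])).round(1),"j",s["joints"].round(1),"t",s["time_s"])
E
python3 - <<'E'
from h import *
K=c2w(.0105,.139,.14);R=Rt(22)
row(K-R@np.array([-.005,0,.012]),R); kn()
E
```

```text
row [0.035, -0.057, 0.429] [0.035, 0.005, -0.005] grip 0.003 F [ 0.45 -0.37  0.22] t 21.45
K in tool mm [-4.1  1.5 22.7] Ftool [-0.44 -0.44 -0.06] tcp case [-0.0018  0.1404  0.1595] tilt 22.0 j [  28.3   15.7  -28.2   15.7  -26.  -121.9] t 21.45
```

Emit:
play_rows(deltas=[[0.03,-0.03,0.1,0,0,0,0],[0.03,-0.03,0.25,0,0,0,0],[0.03,-0.03,0.35,0,0,0,0],[0.03,-0.03,0.35,0,0,0,0]])

```text
time_s: 21.85
tcp_pos: [0.6161, 0.1123, 0.1492]
ee_rot: [[-0.915, -0.162, 0.368], [-0.151, 0.987, 0.06], [-0.373, -0.001, -0.928]]
wrist_force: [-0.1, -0.1, 1.0]
gripper_width: 0.006
```

Run:
```python
from h import *
kn()
```

```text
K in tool mm [-7.2  4.6 12.8] Ftool [-0.26 -0.07 -1.  ] tcp case [-0.0009  0.1374  0.1492] tilt 21.9 j [  28.    16.5  -29.1   16.8  -24.5 -122.7] t 21.85
```

Emit:
play_rows(deltas=[[0,0,0.1,0,0,0,0],[0,0,0.2,0,0,0,0],[0,0,0.2,0,0,0,0]])

```text
time_s: 22.15
tcp_pos: [0.6185, 0.1133, 0.1453]
ee_rot: [[-0.915, -0.162, 0.369], [-0.151, 0.987, 0.061], [-0.374, -0.0, -0.927]]
wrist_force: [1.1, -0.3, 0.5]
gripper_width: 0.007
```

Run:
```python
from h import *
kn()
```

```text
K in tool mm [-6.2  4.   8.2] Ftool [-1.11 -0.44 -0.06] tcp case [0.0017 0.138  0.1453] tilt 22.0 j [  27.9   17.   -29.2   17.1  -23.9 -123. ] t 22.15
```

Emit:
play_rows(deltas=[[-0.05,0,0.09,0,0,0,0],[-0.1,0,0.17,0,0,0,0],[-0.15,0,0.26,0,0,0,0],[-0.2,0,0.34,0,0,0,0],[-0.2,0,0.34,0,0,0,0]])

```text
time_s: 22.65
tcp_pos: [0.6271, 0.1151, 0.1401]
ee_rot: [[-0.914, -0.163, 0.371], [-0.151, 0.987, 0.062], [-0.376, 0.001, -0.927]]
wrist_force: [0.5, -1.0, 2.9]
gripper_width: 0.005
```

Run:
```python
from h import *
kn()
d=r.capture("top"); cv2.imwrite("pics/top19.png",cv2.resize(d["pixels"][140:290,150:350,::-1],None,fx=4,fy=4,interpolation=cv2.INTER_CUBIC))
```

```text
K in tool mm [0.  3.6 0.1] Ftool [-1.38 -1.07 -2.59] tcp case [0.0105 0.1384 0.1401] tilt 22.1 j [  27.6   18.1  -28.5   17.2  -23.3 -122.9] t 22.65
```

View pics/top19.png

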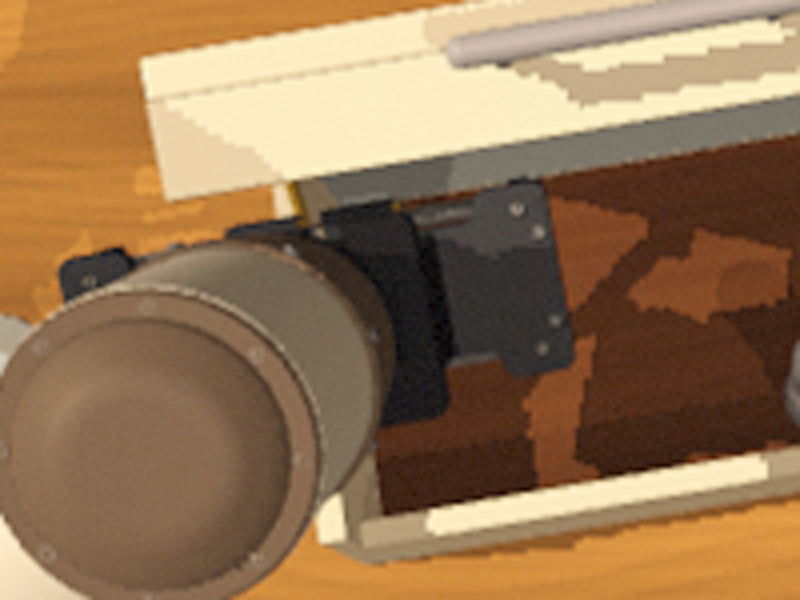

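Emit:
play_rows(deltas=[[-0.05,0,0.09,0,0,0,0],[-0.1,0,0.17,0,0,0,0],[-0.1,0,0.17,0,0,0,0]])

```text
time_s: 23.0
tcp_pos: [0.631, 0.1159, 0.1371]
ee_rot: [[-0.914, -0.163, 0.371], [-0.151, 0.987, 0.062], [-0.376, 0.001, -0.927]]
wrist_force: [1.0, 0.4, 3.6]
gripper_width: 0.003
```

Run:
```python
from h import *
kn()
```

```text
K in tool mm [ 2.5  3.5 -4.2] Ftool [-2.39  0.26 -2.95] tcp case [0.0144 0.1385 0.1371] tilt 22.1 j [  27.5   18.6  -28.2   17.3  -23.  -122.8] t 23.0
```

Emit:
play_rows(deltas=[[-0.05,0,0.09,0,0,0,0],[-0.1,0,0.17,0,0,0,0],[-0.1,0,0.17,0,0,0,0]])

```text
time_s: 23.3
tcp_pos: [0.6346, 0.1164, 0.1338]
ee_rot: [[-0.914, -0.163, 0.371], [-0.151, 0.987, 0.062], [-0.376, 0.001, -0.927]]
wrist_force: [0.1, -0.5, 3.9]
gripper_width: 0.006
```

Run:
```python
from h import *
kn()
```

```text
K in tool mm [ 4.6  3.5 -8.6] Ftool [-1.51 -0.49 -3.61] tcp case [0.018  0.1385 0.1338] tilt 22.1 j [  27.3   19.2  -27.9   17.3  -22.8 -122.8] t 23.3
```

Emit:
play_rows(deltas=[[-0.05,0,0.09,0,0,0,0],[-0.1,0,0.17,0,0,0,0],[-0.1,0,0.17,0,0,0,0]])

```text
time_s: 23.6
tcp_pos: [0.638, 0.1169, 0.1303]
ee_rot: [[-0.915, -0.163, 0.37], [-0.151, 0.987, 0.061], [-0.375, 0.0, -0.927]]
wrist_force: [-0.6, 1.0, 2.5]
gripper_width: 0.001
```

Run:
```python
from h import *
kn()
d=r.capture("top"); cv2.imwrite("pics/top20.png",cv2.resize(d["pixels"][140:290,150:350,::-1],None,fx=4,fy=4,interpolation=cv2.INTER_CUBIC))
```

```text
K in tool mm [  6.5   3.6 -13.1] Ftool [-0.59  1.05 -2.51] tcp case [0.0215 0.1384 0.1303] tilt 22.0 j [  27.2   19.7  -27.6   17.4  -22.6 -122.7] t 23.6
```

View pics/top20.png

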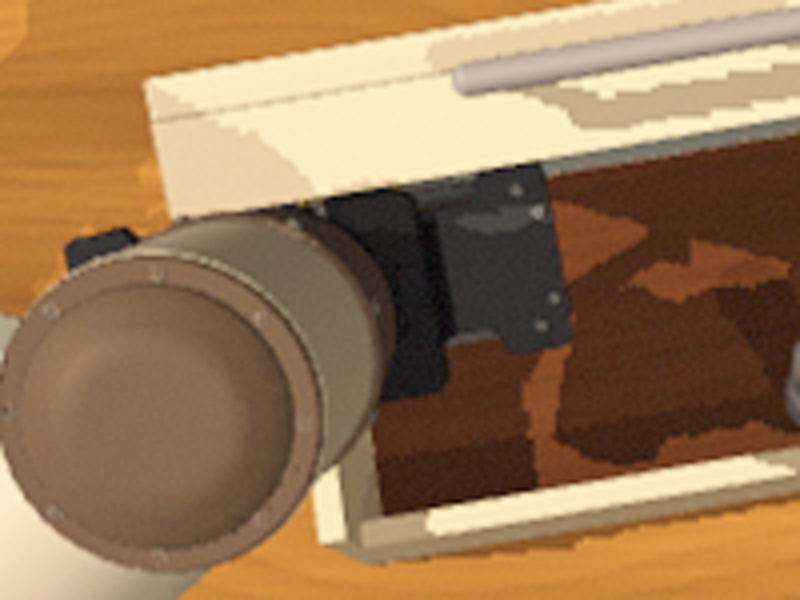

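```bash
cat >> h.py <<'E'
def hpos(a,y): 
    t=np.radians(181.43-a); return c2w(.1+.24007*np.cos(t),y,.106+.24007*np.sin(t))
E
python3 - <<'E'
from h import *
d=r.capture("top"); im=d["pixels"]
cv2.imwrite("pics/top21.png",cv2.resize(im[100:220,180:440,::-1],None,fx=3,fy=3,interpolation=cv2.INTER_CUBIC))
for a in (64,66,68,70,72,74,75): print(a,proj(d,[hpos(a,.06),hpos(a,-.06)]).round(1).tolist())
kn()
E
```

```text
64 [[271.1, 181.5], [356.5, 166.9]]
66 [[270.0, 175.5], [355.6, 160.9]]
68 [[268.8, 169.4], [354.8, 154.8]]
70 [[267.6, 163.3], [353.9, 148.6]]
72 [[266.5, 157.2], [352.9, 142.5]]
74 [[265.4, 151.0], [352.0, 136.3]]
75 [[264.8, 147.9], [351.5, 133.2]]
K in tool mm [  6.1   3.7 -13.1] Ftool [-1.15  0.15 -1.82] tcp case [0.021  0.1383 0.1302] tilt 22.0 j [  27.2   19.7  -27.6   17.4  -22.6 -122.7] t 23.7
```

View pics/top21.png

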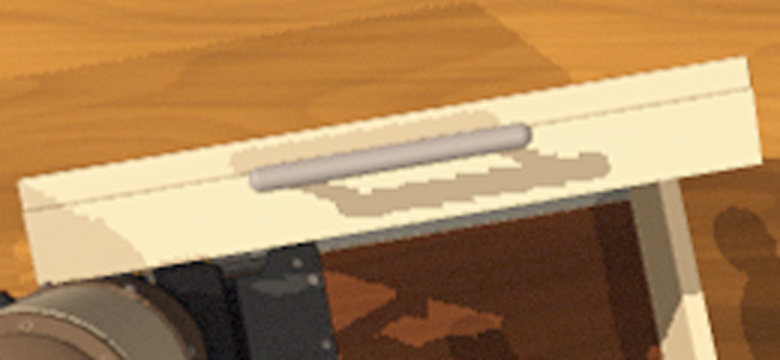

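Emit:
play_rows(deltas=[[0.05,0,-0.4,0,0,0,0],[0.1,0,-1.2,0,0,0,0],[0.2,0,-2.6,0,0,0,0],[0.4,0,-4.2,0,0,0,0],[0.6,0,-5.8,0,0,0,0],[0.6,0,-5.8,0,0,0,0]])

```text
time_s: 24.3
tcp_pos: [0.5701, 0.1058, 0.2655]
ee_rot: [[-0.912, -0.163, 0.377], [-0.15, 0.987, 0.065], [-0.383, 0.003, -0.924]]
wrist_force: [0.3, 0.4, 0.3]
gripper_width: -0.001
```

Run:
```python
from h import *
kn()
d=r.capture("top"); im=d["pixels"]
cv2.imwrite("pics/top22.png",cv2.resize(im[100:300,180:440,::-1],None,fx=3,fy=3,interpolation=cv2.INTER_CUBIC))
row(c2w(-.1,.02,.42),Rh(np.degrees(cyaw)+180))
```

```text
K in tool mm [ -5.4   3.1 138. ] Ftool [-0.45  0.34 -0.17] tcp case [-0.0473  0.1385  0.2655] tilt 22.5 j [  30.4    5.1  -23.8   12.   -40.6 -118.8] t 24.3
row [-0.453, -4.718, -6.636] [-3.469, 3.509, -17.753] grip 0.004 F [-0.23 -0.2  -0.16] t 24.35
```

View pics/top22.png

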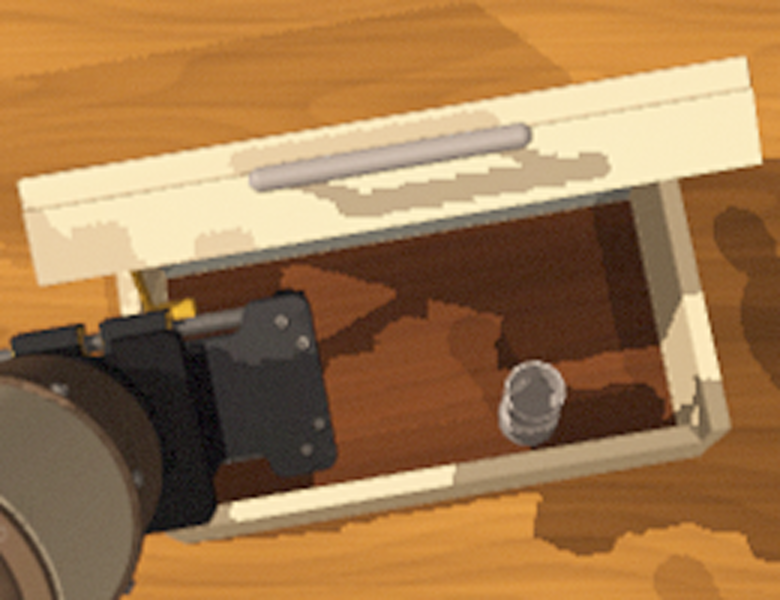

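Run:
```python
from h import *
row(c2w(-.13,.02,.42),Rh(np.degrees(cyaw)+180))
```

```text
row [0.658, -4.718, -7.09] [-3.469, 3.509, -17.753] grip 0.004 F [-0.23 -0.2  -0.16] t 24.35
```

Emit:
play_rows(deltas=[[0.66,-1.5,-2.0,0,0,0,0],[0.66,-2.5,-4.0,-0.35,0.35,-1.7,0],[0.66,-3.5,-6.0,-0.7,0.7,-3.4,10],[0.66,-4.72,-7.1,-1.0,1.0,-5.1,36],[0.66,-4.72,-7.1,-1.36,1.38,-6.9,36],[0.66,-4.72,-7.1,-1.7,1.73,-8.6,36],[0.66,-4.72,-7.1,-2.03,2.05,-10.4,36],[0.66,-4.72,-7.1,-2.37,2.4,-12.1,36],[0.66,-4.72,-7.1,-2.7,2.75,-13.8,36],[0.66,-4.72,-7.1,-3.05,3.1,-15.6,36],[0.66,-4.72,-7.1,-3.47,3.51,-17.75,36],[0.66,-4.72,-7.1,-3.47,3.51,-17.75,36]])

```text
time_s: 25.55
tcp_pos: [0.5084, -0.0241, 0.4158]
ee_rot: [[0.138, -0.99, -0.005], [-0.99, -0.138, 0.003], [-0.004, 0.005, -1.0]]
wrist_force: [-0.4, 0.3, 0.4]
gripper_width: 0.415
```

Run:
```python
from h import *
kn(); h=hpos(71.1,0);print(w2c(h))
row(h+[0,0,.085+.0187],Rh(np.degrees(cyaw)+180))
```

```text
K in tool mm [-124.2 -137.9  275.6] Ftool [-0.33  0.32 -0.41] tcp case [-0.1293  0.0203  0.4158] tilt 0.3 j [ 15.4   6.4   6.5  -0.2 -90.4  -7.5] t 25.55
[1.65932766e-02 5.26259185e-18 3.31115356e-01]
row [0.661, -5.849, -0.792] [0.052, 0.041, -0.287] grip 0.415 F [-0.36  0.28  0.41] t 25.55
```

Emit:
play_rows(deltas=[[0.66,-1.8,-0.79,0,0,-0.28,36],[0.66,-3.8,-0.79,0.05,0.04,-0.28,36],[0.66,-5.85,-0.79,0.05,0.04,-0.28,36],[0.66,-5.85,-0.79,0.05,0.04,-0.28,36],[0.66,-5.85,-0.79,0.05,0.04,-0.28,36]])

```text
time_s: 26.05
tcp_pos: [0.6573, -0.0208, 0.4321]
ee_rot: [[0.156, -0.988, -0.004], [-0.988, -0.156, 0.0], [-0.001, 0.004, -1.0]]
wrist_force: [-0.2, -0.6, 0.7]
gripper_width: 0.411
```

Run:
```python
from h import *
S=r.capture("scene"); cv2.imwrite("pics/scene23.png",cv2.resize(S["pixels"][60:260,220:480,::-1],None,fx=3,fy=3,interpolation=cv2.INTER_CUBIC))
T=r.capture("top"); cv2.imwrite("pics/top23.png",cv2.resize(T["pixels"][60:260,180:440,::-1],None,fx=3,fy=3,interpolation=cv2.INTER_CUBIC))
for a in (70,71,72): print(a,[proj(S,[hpos(a,y)])[0].round(1).tolist() for y in(.06,-.06)])
h=hpos(71.1,0); row(h+[0,0,-.0187],Rh(np.degrees(cyaw)+180)); lidang()
```

```text
70 [[369.4, 155.6], [297.6, 170.6]]
71 [[370.3, 156.1], [298.2, 171.2]]
72 [[371.3, 156.6], [298.8, 171.8]]
row [-0.04, 0.008, 4.993] [-0.048, 0.002, -0.073] grip 0.413 F [-0.26 -0.22  0.59] t 26.15
grasp in case [ 0.0162 -0.001   0.4559] R 0.3598 ang 77.96 Fcase [-0.3, -0.18, 0.59] M [ 0.09 -0.    0.  ] grip 0.413 t 26.15
```

View pics/scene23.png

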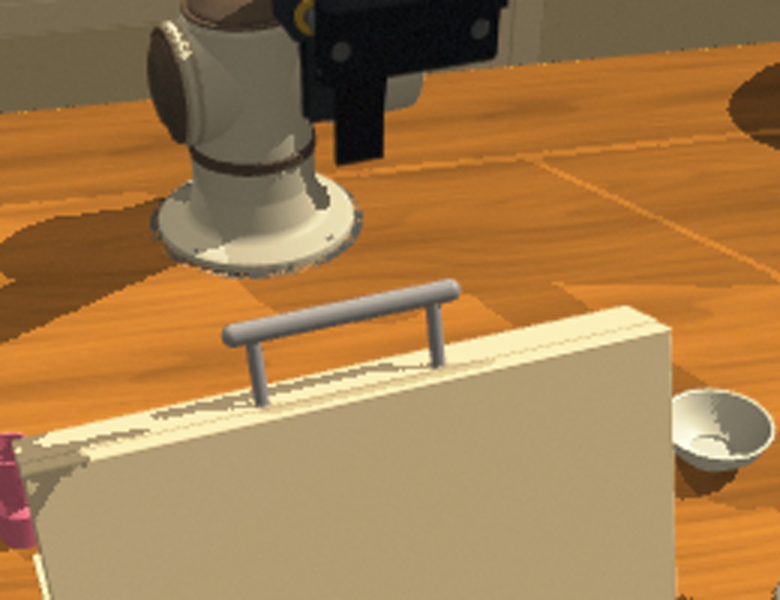

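View pics/top23.png

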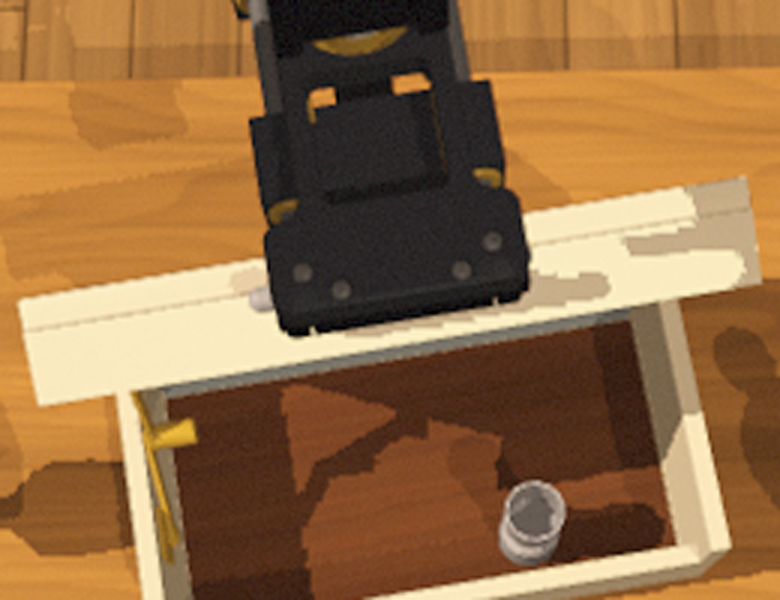

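Run:
```python
from h import *
S=r.capture("scene");T=r.capture("top")
a,e1=tri([(T,(266,160)),(S,(371,156.7))]);b,e2=tri([(T,(355,145)),(S,(297.3,171.7))])
print(w2c(a),w2c(b),e1,e2)
h=hpos(71.3,0); print(w2c(h)); row(h+[0,0,-.0147],Rh(np.degrees(cyaw)+180))
```

```text
[0.01706574 0.0611627  0.33014471] [ 0.01674436 -0.06197174  0.33082297] [array([0.22057428, 0.0385306 ]), array([ 0.18700244, -0.039523  ])] [array([-0.26831275, -0.01489026]), array([-0.23893108,  0.01067447])]
[ 1.73795840e-02 -3.05168037e-18  3.31405128e-01]
row [-0.04, -0.032, 4.916] [-0.095, 0.003, -0.071] grip 0.416 F [-0.6  -0.1   0.23] t 26.25
```

Emit:
play_rows(deltas=[[-0.04,-0.03,1.5,-0.05,0,-0.07,36],[-0.04,-0.03,3.0,-0.09,0,-0.07,36],[-0.04,-0.02,4.2,-0.09,0,-0.07,36],[-0.04,-0.02,4.92,-0.09,0,-0.07,36],[-0.04,-0.02,4.92,-0.09,0,-0.07,36]])

```text
time_s: 26.75
tcp_pos: [0.6547, -0.0202, 0.3136]
ee_rot: [[0.162, -0.987, -0.006], [-0.987, -0.162, 0.0], [-0.001, 0.005, -1.0]]
wrist_force: [0.2, -0.4, 0.2]
gripper_width: 0.41
```

Run:
```python
from h import *
lidang();h=c2w(.0169,0,.3305); row(h+[0,0,-.0147],Rh(np.degrees(cyaw)+180))
S=r.capture("scene"); cv2.imwrite("pics/scene24.png",cv2.resize(S["pixels"][60:260,220:480,::-1],None,fx=3,fy=3,interpolation=cv2.INTER_CUBIC))
```

```text
grasp in case [0.0158 0.0004 0.3323] R 0.2414 ang 71.03 Fcase [0.11, -0.46, 0.24] M [ 0.05 -0.01  0.  ] grip 0.41 t 26.75
row [0.017, -0.046, -0.089] [0.062, 0.015, -0.002] grip 0.41 F [ 0.19 -0.44  0.24] t 26.75
```

View pics/scene24.png

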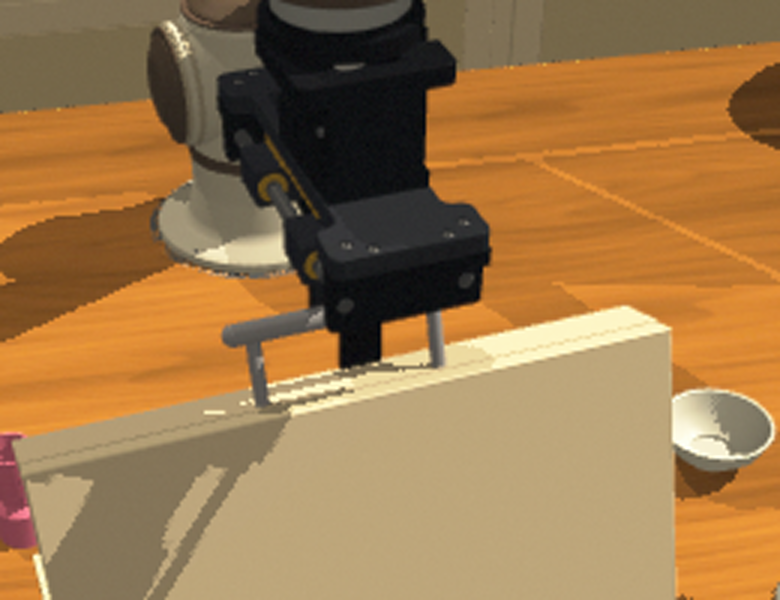

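Fingers straddle the bar. Close.

Emit:
play_rows(deltas=[[0.0,-0.04,-0.07,0,0,0,20],[0.0,-0.04,-0.07,0,0,0,14],[0.0,-0.04,-0.07,0,0,0,8],[0.0,-0.04,-0.07,0,0,0,8],[0.0,-0.04,-0.07,0,0,0,8]])

```text
time_s: 27.3
tcp_pos: [0.6577, -0.0201, 0.3174]
ee_rot: [[0.162, -0.987, -0.002], [-0.987, -0.162, -0.0], [-0.0, 0.002, -1.0]]
wrist_force: [-3.0, 0.2, 3.2]
gripper_width: 0.124
```

Run:
```python
from h import *
lidang();tang();arc(71.2,[70.5,69,67,64.5,62,59.5,57,54.5,52,52])
```

```text
grasp in case [0.0188 0.     0.3361] R 0.244 ang 71.98 Fcase [-2.93, 0.71, 3.19] M [0.12 0.82 0.02] grip 0.124 t 27.3
rad 3.99 tan -1.7
70.5 [0, np.float64(0.11), np.float64(0.04)]
69 [0, np.float64(0.34), np.float64(0.13)]
67 [0, np.float64(0.65), np.float64(0.27)]
64.5 [0, np.float64(1.03), np.float64(0.45)]
62 [0, np.float64(1.4), np.float64(0.65)]
59.5 [0, np.float64(1.76), np.float64(0.86)]
57 [0, np.float64(2.11), np.float64(1.09)]
54.5 [0, np.float64(2.45), np.float64(1.33)]
52 [0, np.float64(2.78), np.float64(1.59)]
52 [0, np.float64(2.78), np.float64(1.59)]
```

Emit:
play_rows(deltas=[[0,0.05,0.02,0,0,0,8],[0,0.11,0.04,0,0,0,8],[0,0.22,0.08,0,0,0,8],[0,0.34,0.13,0,0,0,8],[0,0.5,0.2,0,0,0,8],[0,0.65,0.27,0,0,0,8],[0,0.65,0.27,0,0,0,8]])

```text
time_s: 28.0
tcp_pos: [0.6426, -0.0225, 0.3111]
ee_rot: [[0.162, -0.987, 0.002], [-0.987, -0.162, 0.0], [-0.0, -0.002, -1.0]]
wrist_force: [-1.0, 0.6, 5.4]
gripper_width: 0.129
```

Run:
```python
from h import *
lidang();tang();arc(67,[66,64,62,59.5,57,54.5,52,49.5,47,44.5,42,42])
d=r.capture("top"); cv2.imwrite("pics/top25.png",cv2.resize(d["pixels"][120:300,180:440,::-1],None,fx=3,fy=3,interpolation=cv2.INTER_CUBIC))
```

```text
grasp in case [3.400e-03 1.000e-04 3.298e-01] R 0.2438 ang 68.08 Fcase [-0.89, 0.71, 5.42] M [ 0.23 -0.07 -0.02] grip 0.129 t 28.0
rad 5.33 tan 1.33
66 [0, np.float64(0.15), np.float64(0.07)]
64 [0, np.float64(0.45), np.float64(0.22)]
62 [0, np.float64(0.75), np.float64(0.38)]
59.5 [0, np.float64(1.11), np.float64(0.59)]
57 [0, np.float64(1.46), np.float64(0.82)]
54.5 [0, np.float64(1.8), np.float64(1.07)]
52 [0, np.float64(2.13), np.float64(1.33)]
49.5 [0, np.float64(2.45), np.float64(1.6)]
47 [0, np.float64(2.75), np.float64(1.89)]
44.5 [0, np.float64(3.04), np.float64(2.19)]
42 [0, np.float64(3.32), np.float64(2.5)]
42 [0, np.float64(3.32), np.float64(2.5)]
```

View pics/top25.png

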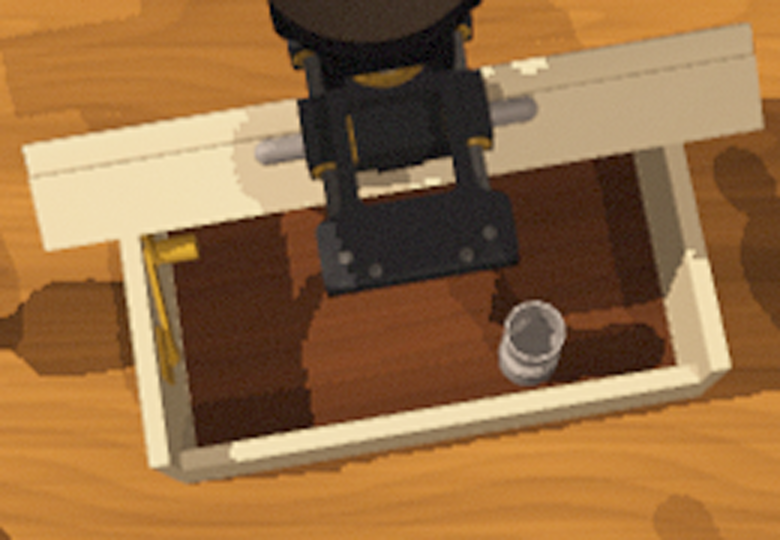

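Emit:
play_rows(deltas=[[0,0.15,0.07,0,0,0,8],[0,0.45,0.22,0,0,0,8],[0,0.75,0.38,0,0,0,8],[0,1.11,0.59,0,0,0,8],[0,1.46,0.82,0,0,0,8],[0,1.8,1.07,0,0,0,8],[0,2.13,1.33,0,0,0,8],[0,2.45,1.6,0,0,0,8],[0,2.75,1.89,0,0,0,8],[0,3.04,2.19,0,0,0,8],[0,3.32,2.5,0,0,0,8],[0,3.32,2.5,0,0,0,8]])

```text
time_s: 29.25
tcp_pos: [0.5588, -0.0362, 0.2454]
ee_rot: [[0.162, -0.987, -0.005], [-0.987, -0.162, 0.0], [-0.001, 0.005, -1.0]]
wrist_force: [1.6, -1.4, -4.3]
gripper_width: 0.128
```

Run:
```python
from h import *
lidang();tang();arc(42,[40.5,38,35.5,33,30.5,28,25.5,23,20.5,18,16,16])
d=r.capture("top"); cv2.imwrite("pics/top26.png",cv2.resize(d["pixels"][120:300,180:440,::-1],None,fx=3,fy=3,interpolation=cv2.INTER_CUBIC))
```

```text
grasp in case [-8.140e-02  2.000e-04  2.641e-01] R 0.2406 ang 42.49 Fcase [1.37, -1.6, -4.3] M [-0.43 -0.69  0.07] grip 0.128 t 29.25
rad -3.85 tan -2.34
40.5 [0, np.float64(0.16), np.float64(0.19)]
38 [0, np.float64(0.42), np.float64(0.52)]
35.5 [0, np.float64(0.66), np.float64(0.87)]
33 [0, np.float64(0.89), np.float64(1.22)]
30.5 [0, np.float64(1.1), np.float64(1.58)]
28 [0, np.float64(1.29), np.float64(1.95)]
25.5 [0, np.float64(1.47), np.float64(2.33)]
23 [0, np.float64(1.64), np.float64(2.72)]
20.5 [0, np.float64(1.78), np.float64(3.11)]
18 [0, np.float64(1.91), np.float64(3.51)]
16 [0, np.float64(2.0), np.float64(3.83)]
16 [0, np.float64(2.0), np.float64(3.83)]
```

View pics/top26.png

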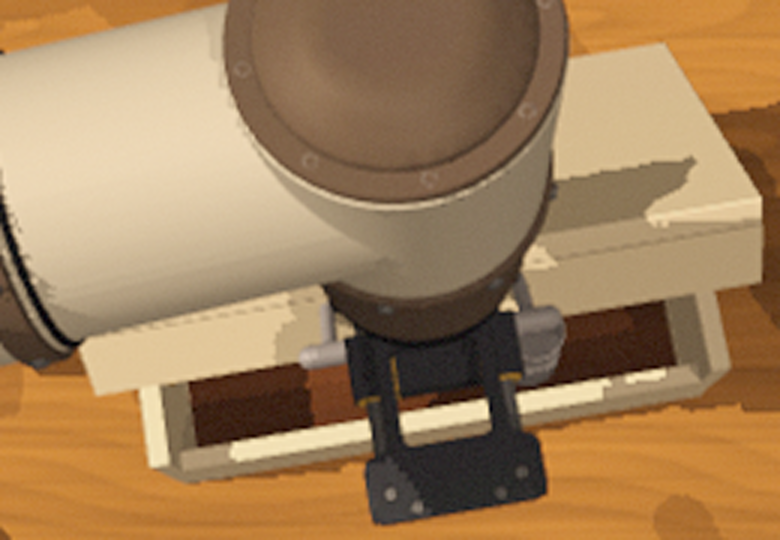

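Emit:
play_rows(deltas=[[0,0.16,0.19,0,0,0,8],[0,0.42,0.52,0,0,0,8],[0,0.66,0.87,0,0,0,8],[0,0.89,1.22,0,0,0,8],[0,1.1,1.58,0,0,0,8],[0,1.29,1.95,0,0,0,8],[0,1.47,2.33,0,0,0,8],[0,1.64,2.72,0,0,0,8],[0,1.78,3.11,0,0,0,8],[0,1.91,3.51,0,0,0,8],[0,2.0,3.83,0,0,0,8],[0,2.0,3.83,0,0,0,8]])

```text
time_s: 30.5
tcp_pos: [0.5099, -0.044, 0.1501]
ee_rot: [[0.162, -0.987, -0.004], [-0.987, -0.162, 0.0], [-0.001, 0.004, -1.0]]
wrist_force: [0.9, 1.0, -4.2]
gripper_width: 0.127
```

Run:
```python
from h import *
lidang();tang();arc(16,[15,13,11,9,7,5.5,4,3,2,1])
S=r.capture("scene"); cv2.imwrite("pics/scene27.png",S["pixels"][:,:,::-1])
```

```text
grasp in case [-0.131   0.0004  0.1688] R 0.2393 ang 16.64 Fcase [1.05, 0.83, -4.19] M [ 0.42 -0.61  0.07] grip 0.127 t 30.5
rad -2.11 tan -3.77
15 [0, np.float64(0.04), np.float64(0.16)]
13 [0, np.float64(0.11), np.float64(0.49)]
11 [0, np.float64(0.18), np.float64(0.82)]
9 [0, np.float64(0.23), np.float64(1.15)]
7 [0, np.float64(0.26), np.float64(1.48)]
5.5 [0, np.float64(0.28), np.float64(1.73)]
4 [0, np.float64(0.3), np.float64(1.99)]
3 [0, np.float64(0.31), np.float64(2.15)]
2 [0, np.float64(0.31), np.float64(2.32)]
1 [0, np.float64(0.31), np.float64(2.49)]
```

View pics/scene27.png

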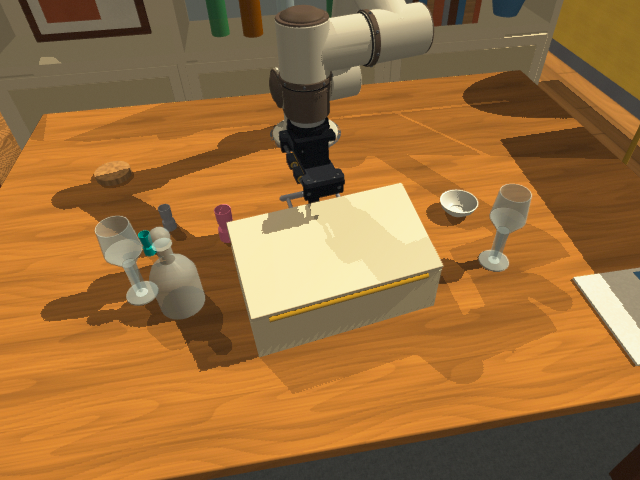

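Emit:
play_rows(deltas=[[0,0.04,0.16,0,0,0,8],[0,0.11,0.49,0,0,0,8],[0,0.18,0.82,0,0,0,8],[0,0.23,1.15,0,0,0,8],[0,0.26,1.48,0,0,0,8],[0,0.28,1.73,0,0,0,8],[0,0.3,1.99,0,0,0,8],[0,0.3,1.99,0,0,0,8]])

```text
time_s: 31.35
tcp_pos: [0.5024, -0.0453, 0.1007]
ee_rot: [[0.162, -0.987, -0.004], [-0.987, -0.162, 0.0], [-0.001, 0.004, -1.0]]
wrist_force: [-2.3, 2.6, -3.6]
gripper_width: 0.127
```

Run:
```python
from h import *
lidang();tang()
```

```text
grasp in case [-0.1386  0.0004  0.1194] R 0.2389 ang 4.64 Fcase [-1.84, 2.95, -3.64] M [ 0.88  0.25 -0.  ] grip 0.127 t 31.35
rad 1.63 tan -3.73
```

Emit:
play_rows(deltas=[[0,0.01,0.15,0,0,0,8],[0,0.01,0.3,0,0,0,8],[0,0.01,0.45,0,0,0,8],[0,0.01,0.55,0,0,0,8],[0,0.01,0.55,0,0,0,8]])

```text
time_s: 31.85
tcp_pos: [0.5021, -0.0453, 0.0877]
ee_rot: [[0.162, -0.987, -0.003], [-0.987, -0.162, 0.0], [-0.001, 0.003, -1.0]]
wrist_force: [-3.7, 2.6, -2.5]
gripper_width: 0.126
```

Emit:
play_rows(deltas=[[0,0,0.08,0,0,0,8],[0,0,0.15,0,0,0,8],[0,0,0.15,0,0,0,8]])

```text
time_s: 32.15
tcp_pos: [0.5021, -0.0453, 0.0842]
ee_rot: [[0.162, -0.987, -0.003], [-0.987, -0.162, 0.0], [-0.001, 0.003, -1.0]]
wrist_force: [-4.3, 2.3, -3.2]
gripper_width: 0.126
```

Run:
```python
from h import *
lidang();tang()
```

```text
grasp in case [-0.1388  0.0004  0.1029] R 0.2389 ang 0.69 Fcase [-3.88, 2.99, -3.21] M [ 1.01  0.82 -0.06] grip 0.126 t 32.15
rad 3.92 tan -3.16
```

Emit:
play_rows(deltas=[[0,0,0.05,0,0,0,8],[0,0,0.1,0,0,0,8],[0,0,0.1,0,0,0,8]])

```text
time_s: 32.45
tcp_pos: [0.5022, -0.0453, 0.0818]
ee_rot: [[0.162, -0.987, -0.003], [-0.987, -0.162, 0.0], [-0.001, 0.003, -1.0]]
wrist_force: [-3.7, 2.9, -2.2]
gripper_width: 0.123
```

Emit:
play_rows(deltas=[[0,0,0.05,0,0,0,8],[0,0,0.1,0,0,0,8],[0,0,0.1,0,0,0,8]])

```text
time_s: 32.75
tcp_pos: [0.5022, -0.0453, 0.0811]
ee_rot: [[0.163, -0.987, -0.003], [-0.987, -0.163, -0.0], [-0.0, 0.003, -1.0]]
wrist_force: [-7.5, 4.5, 9.5]
gripper_width: 0.125
```

Emit:
play_rows(deltas=[[0,0,0.05,0,0,0,8],[0,0,0.1,0,0,0,8],[0,0,0.1,0,0,0,8]])

```text
time_s: 33.05
tcp_pos: [0.5023, -0.0454, 0.0808]
ee_rot: [[0.164, -0.987, -0.002], [-0.987, -0.164, -0.001], [0.001, 0.003, -1.0]]
wrist_force: [-13.2, 5.5, 23.9]
gripper_width: 0.126
```

Emit:
play_rows(deltas=[[0,0,-0.1,0,0,0,8],[0,0,-0.1,0,0,0,14],[0,0,-0.1,0,0,0,30],[0,0,-0.1,0,0,0,30],[0,0,-0.1,0,0,0,30]])

```text
time_s: 33.55
tcp_pos: [0.504, -0.0454, 0.0798]
ee_rot: [[0.162, -0.987, 0.0], [-0.987, -0.162, -0.0], [0.0, -0.0, -1.0]]
wrist_force: [-0.4, -0.1, 0.0]
gripper_width: 0.316
```

Run:
```python
from h import *
lidang();tang()
```

```text
grasp in case [-0.1371 -0.      0.0985] R 0.2372 ang -0.37 Fcase [-0.46, -0.06, 0.04] M [ 0.02  0.01 -0.02] grip 0.316 t 33.55
rad 0.46 tan 0.05
```

Emit:
play_rows(deltas=[[0,0,-0.4,0,0,0,30],[0,0,-1.2,0,0,0,30],[0,0,-2.6,0,0,0,30],[0,0,-4.2,0,0,0,30],[0,0,-5.8,0,0,0,30],[0,0.5,-7,0,0,0,30],[0,2.5,-7,0,0,0,30],[0,4,-7,0,0,0,30],[0,4,-7,0,0,0,30]])

```text
time_s: 34.45
tcp_pos: [0.4008, -0.0623, 0.2559]
ee_rot: [[0.162, -0.987, -0.0], [-0.987, -0.162, 0.001], [-0.001, 0.0, -1.0]]
wrist_force: [0.7, -0.4, 0.3]
gripper_width: 0.346
```

Run:
```python
from h import *
lidang()
for c in ("scene","top"):
    d=r.capture(c); cv2.imwrite(f"pics/{c}30.png",d["pixels"][:,:,::-1])
```

```text
grasp in case [-0.2417  0.      0.2746] R 0.381 ang 27.69 Fcase [0.62, -0.56, 0.28] M [ 0.08 -0.09  0.01] grip 0.346 t 34.45
```

View pics/top30.png

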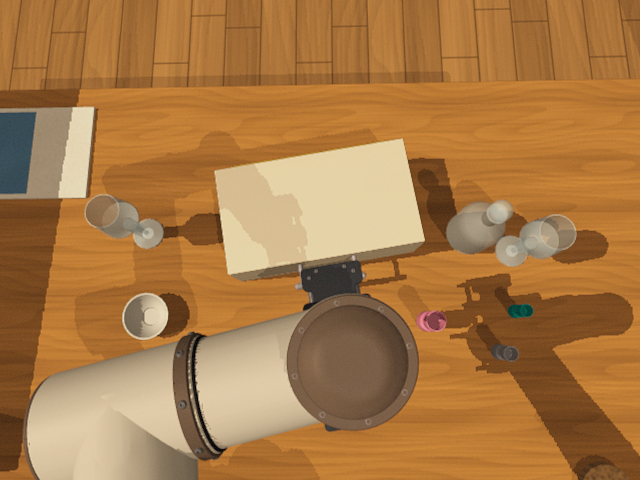

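View pics/scene30.png

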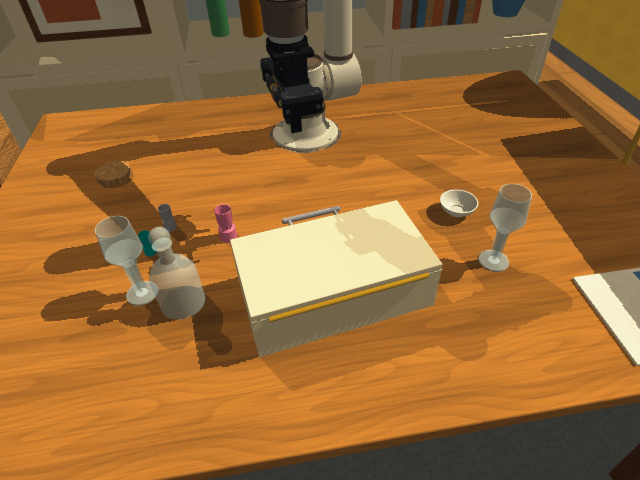

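Run:
```python
import cv2,numpy as np
for c,b in (("scene",(225,195,445,350)),("top",(385,130,435,260)),("scene",(275,200,350,225))):
    a=cv2.imread(f"pics/{c}0.png");e=cv2.imread(f"pics/{c}30.png");x0,y0,x1,y1=b
    g=[cv2.Canny(q[y0:y1,x0:x1],60,160).astype(np.float32) for q in (a,e)]
    p=[cv2.cvtColor(q[y0:y1,x0:x1],cv2.COLOR_BGR2GRAY).astype(np.float32) for q in (a,e)]
    print(c,cv2.phaseCorrelate(*g),cv2.phaseCorrelate(*p))
# other objects
for n,c,b in (("dish","scene",(435,185,485,220)),("ga","scene",(475,180,535,275)),("gb","scene",(92,212,160,308)),("dec","top",(440,195,515,260))):
    a=cv2.imread(f"pics/{c}0.png");e=cv2.imread(f"pics/{c}30.png");x0,y0,x1,y1=b
    print(n,np.abs(a[y0:y1,x0:x1].astype(int)-e[y0:y1,x0:x1]).mean())
```

```text
scene ((0.4618396984208033, -0.08104652605243245), 0.663878917588128) ((0.537634653988718, 0.008801180683363441), 0.9062674560017056)
top ((-0.013499145667374535, 0.5586459760873339), 1.004615006906015) ((0.015918924283173652, 0.5776058373592292), 1.0025526565269187)
scene ((0.5402034492502281, 0.6325412027231394), 0.6732229044596354) ((0.6020999737702226, 0.2933003783777757), 0.9060247932434082)
dish 15.164380952380952
ga 7.67140350877193
gb 12.122089460784315
dec 5.4305641025641025
```

Run:
```python
from station import r
print(r.finish_job())
```

```text
the job is handed in; nothing more can be done
None
```

The job is handed in at about 34.5 s of the 72 s allowed. The larger steel jigger is standing upright in the compartment and the lid is fully shut. `finish_job` gave no verdict, so everything below rests on my own checks.

- **Lid and stay:** I raised the lid by its handle until it stopped at about 74°, where the upward force rose from about 3 N to 7 N, then eased off and let go. The lock was judged only from how far the knob moved in the top camera and the bend of the links. One rough reading of that bend suggested the stay was only straight, but a finer one and the knob movement agreed with locked.
- **Jigger:** It is at about x −54, y −70 mm in the case frame, released on the floor and clear of the stay. The top view showed it upright, last seen just after the lid started down.
- **Unlocking and closing:** Pushing the knuckle took about 4 N and broke the lock. The push also drew the lid down to about 71°, where it held by itself. The first, steeper push angle ran into the wrist joint limit, so I repeated it at 22°. I then re-gripped the handle and lowered the lid slowly until it bottomed out, pressing to about 24 N before letting go.
- **Final check:** The lid and handle match their starting positions to within about half a pixel. The dish, glasses and decanter look unmoved in both views; I did not measure their positions. Nothing was touching the robot.

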